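# Gauge and sort square bar offcuts through a hole plate

## Robot

A 7-joint arm with a two-finger parallel gripper is mounted at the origin on a cart in front of the work surface, level with it; the furniture and walls round the work are solid. World frame = base frame: x ahead of the robot, y to its left, z up, the work surface at z = 0. Lengths are in mm, angles in rad, forces in N, time in s.
With the tool pointing down it reaches from about 400 to 875 mm from the base axis. Payload 6.5 kg.
Tool frame: the origin (TCP) lies midway between the tips of the shut fingers; the grasp point (between the pads) lies 19 mm behind it; z points along the fingers, y is the line along which they close (so a half turn about z gives the same grasp; the last joint's range is limited). The gripper opens to 88 mm and grips with 3 to 60 N. Pads are 18 mm wide; open, the fingers measure 123 mm over their backs; the gripper's body (75 mm by 187 mm) begins 45 mm behind the grasp point.
Start: joints at [1.039, 0.536, -0.004, 1.538, 0.003, 1.067, -0.071], TCP at [291.934, -580.745, 238.716] pointing down, gripper open.
Joint ranges: [-2.7, 2.7], [-0.37, 2.16], [-1.27, 1.26], [0.24, 2.4], [-1.31, 4.45], [0.19, 1.91], [-2.76, 2.76]. Speed limits (rad/s): [2.39, 2.39, 3.14, 3.14, 3.14, 3.14, 3.14].

## Interface

Orientations are given as [roll, pitch, yaw] about the fixed x, y, z axes, in that order (R = Rz(yaw) Ry(pitch) Rx(roll)).
In Python, from cell import * gives the robot as it stands. The module is installed in compiled form; this text tells all that it offers.
- The arm moves only by the shell command python3 -m pendant 'ROWS' [OPENING]. ROWS is text: rows parted by semicolons, each of 6 numbers parted by spaces: the shift along the tool's x, y, z in m, then the turn, a rotation vector about the tool's x, y, z in rad. In form: tx ty tz rx ry rz; .... A call has 1 to 12 rows; each row shifts and turns the commanded pose from where the row before left it, along the tool's axes as they then stand; what a row does not reach is not made up. A row lasts 1/8 s, in which the tool goes at most 62.5 mm and 10.7 degrees, less where a joint would pass 70% of its speed; a pose out of reach is approached as far as the arm can. A call with a gripper value outside its range is refused whole. OPENING is the closure, from -1 (fully open) to 1 (shut), so that 0 is half open, set as the call begins (- or left out, the last holds). The fingers move at their own pace and stop on an object; the grip force is fixed at half the most. Time passes only in rows, so rows that do not move let the fingers close. It gives the time, the measured TCP pose, the force, the opening and the grip force at its end, in the units of the state.
- get_state(): the state, without advancing time (a new reading comes with each control period).
- camera(name): name is "scene" or "top" or "wrist"; returns a dict with "pixels" (480x640x3 uint8, red, green, blue), "camera_matrix" (3x3 intrinsics, pixels), "dist" ([k1, k2, p1, p2, k3] as OpenCV has them; the pictures are not rectified), "eye" and "orientation" of the camera in the world. Camera axes: x right, y up, looking along -z (the intrinsics and any distortion apply to the point x, -y, -z); pixel columns grow to the right and rows downward; lengths in mm; the calibration is good to about 2 mm. A picture is of the moment at which its call begins. There is no depth.
- finish_job(): hands the job in; it is judged then, once.
Trained networks look in the newest picture that a camera, given by its name, has taken for a name from the list of things; names that differ only in an ending like _2 or _b are one class to them, and where a whole thing is asked for, a point or a joint stands for the part that bears it (a point fixed in the world has none). Each returns a list of dicts, best first, with "confidence" (0 to 1); they miss things now and then, are a little off and sometimes report something else, mostly with a low value. They report only what shows in the picture. A call takes as long as a camera call. They do not tell look-alikes from the thing itself.
- cut_out(camera, name): "mask" (480x640 bool, what is visible of it) and "bbox" ([left, top, right, bottom] in pixels, round what is visible of it).
The state is a dict: "t": time; "joint_pos": joint angles; "joint_vel": joint speeds; "joint_torque": joint torques, N m; "eef_pos": TCP position; "tool_rot": TCP orientation; "ft_force": force on the tool from outside, world axes, zero at the start; "wrist_torque": the same for the moment, N m; "finger_gap": finger opening in mm; "finger_force": force on a finger pad.
Only numpy, scipy, OpenCV 4.12 (cv2) and the standard library are available. Lean on these libraries where they do the work, as an engineer would, in place of code of your own. Each camera call takes 0.05 s, during which the arm holds its last target. There are 200 camera calls.

## Task

Sort the square bars with the hole gauge: push each one from the front through the smallest hole that it passes cleanly, until its tail is flush with the front of the plate or beyond, and lay any bar too thick for the largest hole in the wooden tray. A bar was left half-way in one of the holes; it may be in too large a hole, so gauge it as well. Leave the tins and the glue bottle where they stand.

Things in the scene. Friction and masses are not known exactly. Their poses are not given: they have to be found in the camera images.
- gauge: fixed hole gauge: upright steel plate 208 mm wide (y), 64 high, 12 thick, facing the robot, with four square through-holes in a row, 48 mm between centres: 35, 29, 23, 17 mm from left (+y) to right. Behind it runs a timber box with a lane per hole under a clear cover, 64 mm high; in all 255 mm long (x). Origin: on the bench under the middle of the plate's front face; x points through the holes, away from the robot
- hole_1 (a point): middle of the lower edge of the 35 mm square hole on the plate's front face, 24 mm above the bench; axes as the gauge's. A 32 mm bar passes, one 6 mm thicker cannot enter. Behind it a level lane at the same height, 2 mm wider than the hole, runs from the plate to a stop 245 mm behind the front face: it takes two bars end to end, a second bar pushing the first one on
- hole_2 (a point): middle of the lower edge of the 29 mm square hole on the plate's front face, 24 mm above the bench; axes as the gauge's. A 26 mm bar passes, one 6 mm thicker cannot enter. Behind it a level lane at the same height, 2 mm wider than the hole, runs from the plate to a stop 245 mm behind the front face: it takes two bars end to end, a second bar pushing the first one on
- hole_3 (a point): middle of the lower edge of the 23 mm square hole on the plate's front face, 24 mm above the bench; axes as the gauge's. A 20 mm bar passes, one 6 mm thicker cannot enter. Behind it a level lane at the same height, 2 mm wider than the hole, runs from the plate to a stop 245 mm behind the front face: it takes two bars end to end, a second bar pushing the first one on
- hole_4 (a point): middle of the lower edge of the 17 mm square hole on the plate's front face, 24 mm above the bench; axes as the gauge's. A 14 mm bar passes, one 6 mm thicker cannot enter. Behind it a level lane at the same height, 2 mm wider than the hole, runs from the plate to a stop 245 mm behind the front face: it takes two bars end to end, a second bar pushing the first one on
- rod_1: loose aluminium square bar, 110 mm long, ends chamfered 1 mm. Its thickness is not given: 14, 20, 26, 32 or 38 mm square, to be found by gauging. Origin at its centre, x along its length. It lies flat on the bench to the left of the gauge; may be absent
- rod_2: loose aluminium square bar, 110 mm long, ends chamfered 1 mm. Its thickness is not given: 14, 20, 26, 32 or 38 mm square, to be found by gauging. Origin at its centre, x along its length. It lies flat on the bench to the left of the gauge; may be absent
- rod_3: loose aluminium square bar, 110 mm long, ends chamfered 1 mm. Its thickness is not given: 14, 20, 26, 32 or 38 mm square, to be found by gauging. Origin at its centre, x along its length. It lies flat on the bench to the left of the gauge; may be absent
- rod_4: loose aluminium square bar, 110 mm long, ends chamfered 1 mm. Its thickness is not given: 14, 20, 26, 32 or 38 mm square, to be found by gauging. Origin at its centre, x along its length. It lies flat on the bench to the left of the gauge; may be absent
- rod_5: loose aluminium square bar, 110 mm long, ends chamfered 1 mm. Its thickness is not given: 14, 20, 26, 32 or 38 mm square, to be found by gauging. Origin at its centre, x along its length. It lies flat on the bench to the left of the gauge; may be absent
- rod_6: loose aluminium square bar, 110 mm long, ends chamfered 1 mm. Its thickness is not given: 14, 20, 26, 32 or 38 mm square, to be found by gauging. Origin at its centre, x along its length. If present it was left half-way through the 29 mm hole, its near 40 mm sticking out towards the robot; it may or may not be in the right hole. Just one of rod_6 and rod_7 is present
- rod_7: loose aluminium square bar, 110 mm long, ends chamfered 1 mm. Its thickness is not given: 14, 20, 26, 32 or 38 mm square, to be found by gauging. Origin at its centre, x along its length. If present it was left half-way through the 29 mm hole, its near 40 mm sticking out towards the robot; it may or may not be in the right hole. Just one of rod_6 and rod_7 is present
- tray: fixed open plywood tray for bars that are too thick, 160 (x) x 110 (y) x 30 mm high, walls and floor 5 mm, on the bench to the right of the gauge. Origin: centre of its underside; x along its long side
- wax_tin: flat round tin, 67 mm across, 26 mm high; a bystander, loose on the bench. Origin: centre of its underside
- glue_white: small white glue bottle with red cap, 32 mm across, 84 mm high; a bystander, loose on the bench. Origin: centre of its underside
- tin_small: small round dark tin, 41 mm across, 50 mm high; a bystander, loose on the bench. Origin: centre of its underside
Mind the look-alikes: they are no part of the job. What is shaped like the rod_1 but orange or turquoise is not meant.

How it is judged (in metres and radians):
At the end, for the whole second after the job is handed in: Every bar present lies at rest in the lane behind the smallest hole it fits (32 mm bar: 35 mm hole, 26: 29, 20: 23, 14: 17), its tail no more than about 6 mm proud of the plate's front; a 38 mm bar lies in the tray, its centre inside the walls (x of rod_1 in the frame of hole_1 between 0.049 and 0.195 m and y of rod_1 in the frame of hole_1 between -0.022 and 0.022 m and z of rod_1 in the frame of hole_1 between 0 and 0.032 m and linear speed of each of rod_1, rod_2, rod_3, rod_4, rod_5, rod_6, rod_7 below 0.02 m/s and x of rod_2 in the frame of hole_2 between 0.049 and 0.195 m and y of rod_2 in the frame of hole_2 between -0.022 and 0.022 m and z of rod_2 in the frame of hole_2 between 0 and 0.032 m and x of rod_3 in the frame of hole_3 between 0.049 and 0.195 m and y of rod_3 in the frame of hole_3 between -0.022 and 0.022 m and z of rod_3 in the frame of hole_3 between 0 and 0.032 m and x of rod_4 in the frame of hole_4 between 0.049 and 0.195 m and y of rod_4 in the frame of hole_4 between -0.022 and 0.022 m and z of rod_4 in the frame of hole_4 between 0 and 0.032 m and x of rod_5 in the frame of tray between -0.075 and 0.075 m and y of rod_5 in the frame of tray between -0.05 and 0.05 m and z of rod_5 in the frame of tray between 0 and 0.045 m and x of rod_6 in the frame of hole_2 between 0.049 and 0.195 m and y of rod_6 in the frame of hole_2 between -0.022 and 0.022 m and z of rod_6 in the frame of hole_2 between 0 and 0.032 m and x of rod_7 in the frame of hole_4 between 0.049 and 0.195 m and y of rod_7 in the frame of hole_4 between -0.022 and 0.022 m and z of rod_7 in the frame of hole_4 between 0 and 0.032 m); the robot touches nothing.
It fails at once if the wax tin by the work is moved more than 40 mm (distance of wax_tin from where it was at the start of the episode above 0.04 m).
It fails at once if the glue bottle by the work is moved more than 40 mm (distance of glue_white from where it was at the start of the episode above 0.04 m).
It fails at once if the small dark tin is moved more than 40 mm (distance of tin_small from where it was at the start of the episode above 0.04 m).
Of rod_1, rod_2, rod_3, rod_4, rod_5 only 4 to 5 are there at a start; the rules pass over those that are not, and their reading is None.
Of rod_6, rod_7 only 1 to 1 are there at a start; the rules pass over those that are not, and their reading is None.
At some moment in a run one of rod_1, rod_2, rod_3, rod_4, rod_5 may be knocked a few centimetres aside while the robot is not near it.
Once in a run the grip may slacken for a moment while it holds something.
It also fails if it takes over 210 s, if anything falls off the work surface, if the arm or the gripper's body presses on something with over 40 N, if the wrist force passes 120 N, or if a joint passes its speed limit or range.

## Working session

There is one attempt and no reset: what is moved stays moved. The work goes in short steps, Python scripts to look and compute and a shell command to move; the robot and the scene stay as the last step left them, time stands still between calls to the robot, and variables do not carry over. Pictures are saved under pics/ and viewed, at most 14 in all, crops included, and the job is handed in when it is done.

```bash
mkdir -p pics
cat > h.py <<'E'
from cell import *
import numpy as np, cv2
def shot(n,fn=None):
    c=camera(n)
    if fn: cv2.imwrite('pics/'+fn,c['pixels'][:,:,::-1])
    return c
E
python3 - <<'E'
from h import *
for n in('top','scene'):
    c=shot(n,n+'0.png'); print(n,c['camera_matrix'],c['dist'],c['eye'],c['orientation'])
s=get_state();print(s)
E
```

```text
top [[466.81855054   0.         324.75366428]
 [  0.         466.81855054 235.32108437]
 [  0.           0.           1.        ]] [-0.06870963  0.          0.          0.          0.        ] [ 389.89026985   39.91154229 1242.22744139] [ 0.12704447 -0.00230994 -1.55655525]
scene [[461.10235724   0.         316.41330357]
 [  0.         461.10235724 245.49158154]
 [  0.           0.           1.        ]] [-0.00105743  0.          0.          0.          0.        ] [ -38.93031096 -723.33901331  714.03167107] [ 0.98463411 -0.01471668 -0.61576705]
{'t': 0.1, 'joint_pos': array([ 1.03879055,  0.53709383, -0.00442751,  1.53873712,  0.00262691,
        1.06730451, -0.0711615 ]), 'joint_vel': array([-0.00011734, -0.00079122, -0.00048742, -0.00282038,  0.00017136,
       -0.00044341,  0.00180463]), 'joint_torque': array([ 2.58566914e-03, -5.72077131e+01,  9.93822925e-01, -2.52231002e+01,
       -5.62523038e-02,  1.34050983e-02,  8.42596000e-05]), 'eef_pos': array([ 291.67677457, -580.2789608 ,  237.93908786]), 'tool_rot': array([-3.14006185e+00,  1.42877826e-04,  4.65919467e-01]), 'ft_force': array([-0.39661751,  0.53953959,  0.1246783 ]), 'wrist_torque': array([0.02931235, 0.03307476, 0.0185865 ]), 'finger_force': 0.0, 'finger_gap': 88.33515227754481}
```

View pics/top0.png

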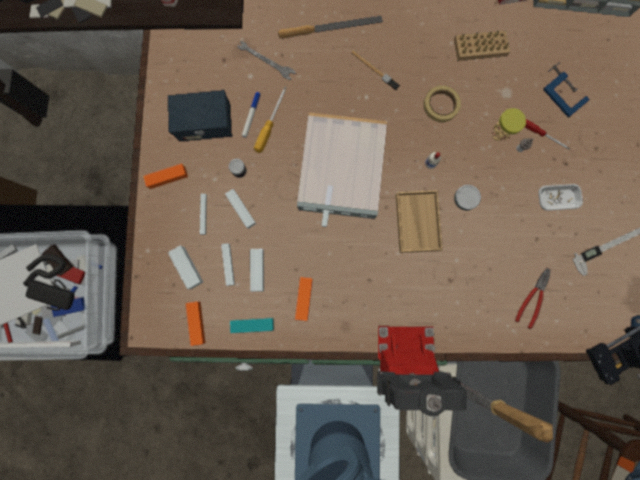

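View pics/scene0.png

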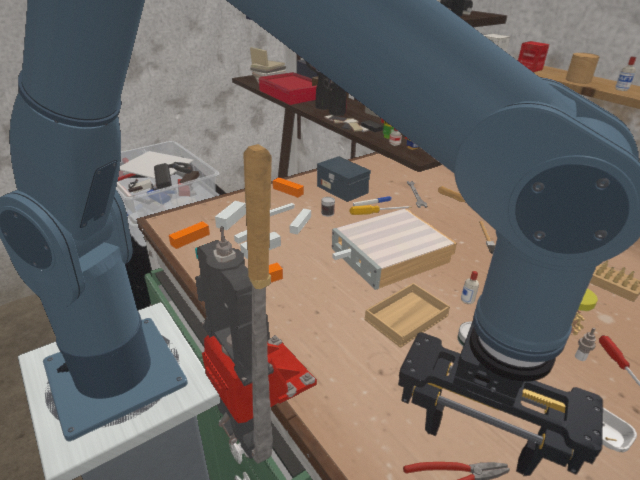

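Top view: the five candidate grey bars are at (203,213), (240,208), (184,267), (227,264) and (256,269), plus the half-inserted one at (327,205). Look-alikes are orange at (166,177), (195,323), (304,298) and turquoise at (251,326), which I exclude by colour. The tray is at (418,222). The bystanders are the small tin (237,167), the wax tin (467,197) and the glue bottle (433,158).

```bash
cat >> h.py <<'E'
from scipy.spatial.transform import Rotation as Ro
def proj(c,P):
    R=Ro.from_euler('xyz',c['orientation']).as_matrix()
    q=(np.atleast_2d(P)-c['eye'])@R*[1,-1,-1]
    return cv2.projectPoints(q,np.zeros(3),np.zeros(3),c['camera_matrix'],np.array(c['dist']))[0][:,0]
def ray(c,uv,z):
    uv=np.atleast_2d(np.float64(uv)).reshape(-1,1,2)
    n=cv2.undistortPoints(uv,c['camera_matrix'],np.array(c['dist']))[:,0]
    R=Ro.from_euler('xyz',c['orientation']).as_matrix()
    d=np.c_[n[:,0],-n[:,1],-np.ones(len(n))]@R.T
    return c['eye']+d*((z-c['eye'][2])/d[:,2])[:,None]
def rect(c,mask,z):
    k=cv2.findContours(mask.astype(np.uint8),cv2.RETR_EXTERNAL,cv2.CHAIN_APPROX_NONE)[0]
    k=max(k,key=cv2.contourArea)[:,0]
    p=ray(c,k,z)[:,:2].astype(np.float32)
    (x,y),(a,b),t=cv2.minAreaRect(p)
    if a<b: a,b,t=b,a,t+90
    t=(t+90)%180-90
    return np.round([x,y,a,b,t],1)
E
python3 - <<'E'
from h import *
c=shot('top')
print('base',proj(c,[[0,0,0],[292,-580,238],[400,0,0],[500,0,0]]))
for n in('rod_1','gauge','tray','wax_tin','glue_white','tin_small'):
    for d in cut_out('top',n):
        m=d['mask']
        print(n,round(d['confidence'],2),d['bbox'],m.sum(),np.median(c['pixels'][m],0),rect(c,m,64 if n=='gauge' else 10))
i=c['pixels'][130:350,130:450]
cv2.imwrite('pics/crop1.png',cv2.resize(i,None,fx=2.5,fy=2.5,interpolation=3)[:,:,::-1])
E
```

```text
base [[336.99828179 447.1429068 ]
 [608.0424741  342.57398421]
 [338.81022789 291.25027475]
 [339.212898   253.58267409]]
rod_1 0.96 [167.6, 246.2, 200.9, 290.4] 768 [171. 178. 174.] [456.  409.  117.6  50.   31.6]
rod_1 0.94 [247.4, 248.9, 265.8, 292.7] 598 [174. 181. 178.] [452.7 218.3 111.3  34.6   1.7]
rod_1 0.88 [142.1, 164.7, 186.2, 189.0] 621 [181.  85.  32.] [704.  478.2 117.4  43.2 -70.5]
rod_1 0.87 [294.5, 276.3, 309.8, 319.4] 572 [190.  94.  39.] [378.9  94.7 112.6  36.1  -6.2]
rod_1 0.78 [222.2, 244.7, 234.5, 287.6] 385 [172. 177. 173.] [466.1 294.2 111.9  25.5  10.3]
rod_1 0.76 [225.1, 189.5, 256.7, 227.6] 445 [171. 178. 175.] [616.3 269.1 116.7  29.9  33.6]
rod_1 0.75 [230.5, 321.6, 275.1, 336.4] 557 [ 38. 127. 124.] [308.4 227.  112.6  34.5 -87.5]
rod_1 0.58 [186.3, 301.4, 205.1, 345.9] 687 [185.  90.  35.] [310.6 376.5 115.   44.1   9.3]
rod_1 0.57 [201.3, 194.4, 209.8, 238.3] 292 [158. 161. 156.] [599.4 366.  111.9  24.4   2.8]
rod_1 0.51 [321.1, 210.0, 328.6, 229.2] 96 [165.  168.5 164. ] [594.   40.1  44.8  15.1  -7.3]
rod_1 0.36 [297.1, 112.3, 385.1, 220.0] 7861 [180. 171. 163.] [741.9  -4.4 277.3 218.8  -5.8]
gauge 0.58 [294.8, 114.4, 386.8, 221.1] 7820 [180. 171. 163.] [726.7  -2.3 265.3 207.9  -5.9]
tray 0.62 [397.6, 189.4, 441.7, 253.9] 2653 [148. 123.  88.] [ 589.8 -212.4  165.6  120.     3.6]
wax_tin 0.96 [451.6, 184.9, 480.3, 213.5] 559 [146. 146. 143.] [ 656.7 -345.3   72.7   70.5  -64.5]
glue_white 0.62 [426.2, 151.8, 441.1, 166.8] 196 [107.   92.5  86. ] [ 761.4 -254.4   52.6   32.9  -44.2]
tin_small 0.68 [226.4, 158.7, 244.8, 174.2] 275 [136. 135. 129.] [728.5 279.3  51.2  46.5   2.2]
```

View pics/crop1.png

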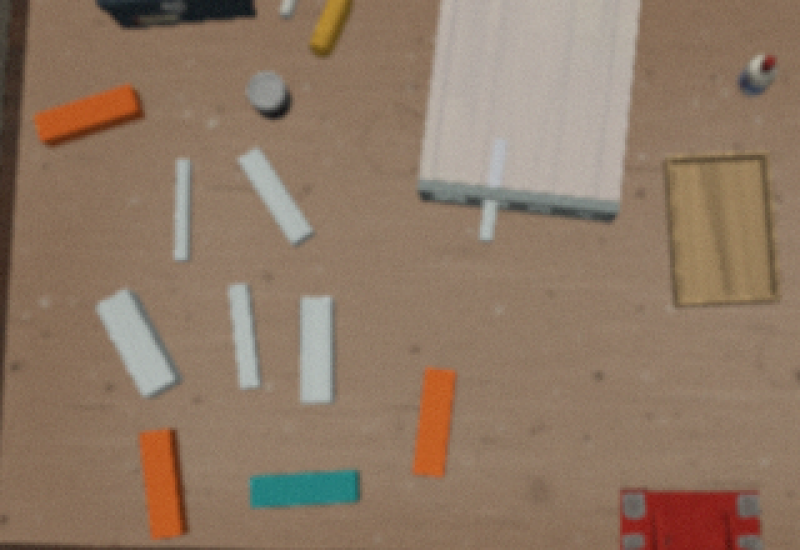

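Crop: five grey bars, whose apparent widths suggest 38, 32, 20, 26 and 14 mm. The half-inserted bar shows about 15 mm wide, so it is probably a 14 mm bar in the wrong hole. Next I move toward the gauge and look with the wrist camera.

```bash
cat >> h.py <<'E'
def go(x,y,z,yawdeg,s=None):
    s=s or get_state()
    R0=Ro.from_euler('xyz',s['tool_rot']); R1=Ro.from_euler('xyz',[np.pi,0,np.radians(yawdeg)])
    rv=(R0.inv()*R1).as_rotvec(); d=R1.inv().apply(np.array([x,y,z])-s['eef_pos'])/1000
    print('turn',np.round(rv,4),'then shift',np.round(d,4),'| shift before turn',np.round(R0.inv().apply(np.array([x,y,z])-s['eef_pos'])/1000,4))
def st():
    s=get_state(); print('t%.1f'%s['t'],s['eef_pos'].round(1),np.degrees(s['tool_rot']).round(2),'gap%.1f f%.1f'%(s['finger_gap'],s['finger_force']),s['ft_force'].round(1))
E
python3 -c "
from h import *
go(480,-60,330,-5.9)
go(480,-350,330,-5.9)
"
```

```text
turn [-1.000e-04  1.000e-04  5.688e-01] then shift [ 0.1336 -0.5373 -0.0914] | shift before turn [ 0.4019 -0.3808 -0.0914]
turn [-1.000e-04  1.000e-04  5.688e-01] then shift [ 0.1634 -0.2488 -0.0914] | shift before turn [ 0.2717 -0.1217 -0.0914]
```

```bash
python3 -m pendant '0 0 -0.045 0 0 0.142;0 0 -0.045 0 0 0.142;0 0 0 0 0 0.142;0 0 0 0 0 0.142;0.04 -0.04 0 0 0 0;0.04 -0.04 0 0 0 0;0.04 -0.04 0 0 0 0;0.04 -0.04 0 0 0 0;0 -0.05 0 0 0 0;0 -0.05 0 0 0 0;0 -0.05 0 0 0 0;0 -0.05 0 0 0 0' && python3 -m pendant '0 -0.05 0 0 0 0;0 -0.05 0 0 0 0;0 -0.05 0 0 0 0;0 0 0 0 0 0;0 0 0 0 0 0'
python3 - <<'E'
from h import *
st()
c=shot('wrist','w1.png');print(c['eye'],c['orientation'],c['camera_matrix'][0],c['dist'])
E
```

```text
t: 1.95
eef_pos: [487.9, -237.3, 328.9]
tool_rot: [3.141, -0.0, -0.102]
ft_force: [-0.2, 0.1, -0.1]
finger_gap: 88.1
finger_force: 0.0
t: 2.58
eef_pos: [503.1, -90.5, 328.8]
tool_rot: [3.141, -0.0, -0.103]
ft_force: [-0.4, 0.1, -1.1]
finger_gap: 88.1
finger_force: 0.0
t2.6 [503.1 -90.5 328.8] [ 1.7996e+02 -1.0000e-02 -5.8800e+00] gap88.1 f0.0 [-0.4  0.1 -1.1]
[578.68653422 -98.39282229 474.95805602] [-3.04594946e-01 -1.54435648e-03 -1.67353985e+00] [410.11670802   0.         321.75020275] [0.02497607 0.         0.         0.         0.        ]
```

View pics/w1.png

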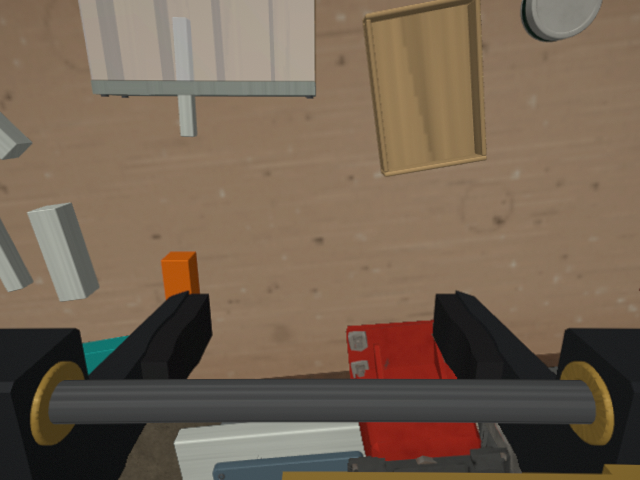

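Wrist view: the plate's front top edge runs from (97,97) to (315,97), and the half-inserted bar's tail spans about (180..196,136). The tray corners are at (365,15), (478,0), (486,158) and (384,174).

Run:
```python
from h import *
c=shot('wrist'); g=c['pixels'].astype(float)
# plate: front edge via grey-ness (r-b)
rb=cv2.GaussianBlur(g[:,:,0]-g[:,:,2],(3,3),0)
print(rb[76:106:2,130].round(), rb[76:106:2,260].round()); print(rb[88,84:104].round(),rb[88,308:324].round())
pts=[]
for u in list(range(112,170,3))+list(range(205,305,3)):
    col=rb[86:106,u]; k=np.where(col>20)[0][0]; f=k-1+(20-col[k-1])/(col[k]-col[k-1]); pts.append((u,86+f))
P=ray(c,pts,64)[:,:2]; a=np.polyfit(P[:,1],P[:,0],1); print('front edge x=%.4f*y+%.1f'%tuple(a),'yaw',np.degrees(np.arctan(-a[0])), 'res',np.std(P[:,0]-np.polyval(a,P[:,1])))
r=rb[88];l=[u for u in range(84,110) if r[u]<20][0]; rr=[u for u in range(300,330) if r[u]>20][0]-1
print(l,rr,ray(c,[(l-.5,88),(rr+.5,88)],64))
for d in cut_out('wrist','rod_6')[:5]: print(d['confidence'],d['bbox'],rect(c,d['mask'],38))
b=[(u,120) for u in range(160,215) if rb[120,u]<20];print(b[0],b[-1],ray(c,[b[0],b[-1]],38))
b=[v for v in range(110,150) if rb[v,188]<20];print(b[-1],ray(c,[(188,b[-1])],38))
```

```text
[24. 25. 17.  3.  3.  3.  3.  3.  2.  3. 29. 45. 45. 46. 46.] [27. 26. 22.  5.  3.  3.  3.  3.  3.  2. 17. 45. 46. 47. 47.]
[45. 45. 45. 45. 45. 43. 33. 17.  6.  3.  3.  3.  3.  3.  3.  3.  3.  3.
  3.  3.] [ 3.  2.  2.  2.  2.  3. 13. 32. 44. 46. 46. 46. 47. 47. 46. 46.]
front edge x=0.1019*y+600.0 yaw -5.818080459237146 res 0.32952145532331273
91 314 [[618.08885289 112.79378459  64.        ]
 [597.40480756 -94.91421178  64.        ]]
0.83 [25.7, 199.3, 100.1, 303.4] [453.3 202.4 112.6  53.3   2.3]
0.79 [81.7, 336.3, 128.4, 374.9] [332.4 196.6  71.8  30.9 -53.1]
0.71 [177.0, 95.8, 197.1, 134.4] [586.1  38.   39.3  17.3  -9.4]
0.69 [0.0, 221.7, 34.5, 290.6] [456.  269.4  78.9  34.2   8.6]
0.66 [160.9, 252.0, 197.3, 299.8] [414.5  80.6  58.   40.4  -5.9]
(179, 120) (194, 120) [[582.2057123   46.03965231  38.        ]
 [580.691523    30.90776718  38.        ]]
136 [[565.73877779  40.20836391  38.        ]]
```

```bash
cat >> h.py <<'E'
G=np.array([604.5,9.4]); GY=-5.82
def gw(x,y):
    a=np.radians(GY); return G+x*np.array([np.cos(a),np.sin(a)])+y*np.array([-np.sin(a),np.cos(a)])
def wg(p):
    a=np.radians(GY); d=np.array(p)[:2]-G; return np.array([d@[np.cos(a),np.sin(a)],d@[-np.sin(a),np.cos(a)]]).round(1)
def gg(x,y,z): go(*gw(x,y),z,GY)
def st():
    s=get_state(); print('t%.1f'%s['t'],s['eef_pos'].round(1),np.degrees(s['tool_rot']).round(2),'gap%.1f f%.1f'%(s['finger_gap'],s['finger_force']),s['ft_force'].round(1),'gauge xy',wg(s['eef_pos']))
E
python3 -c "
from h import *
gg(-29,26.6,120)"
```

```text
turn [ 0.0005  0.0001 -0.0031] then shift [ 0.0618 -0.1371  0.2087] | shift before turn [ 0.0614 -0.1374  0.2086]
```

```bash
python3 -m pendant '0.02 -0.0457 0.05 0 0 0;0.02 -0.0457 0.05 0 0 0;0.0218 -0.0457 0.05 0 0 0;0 0 0.0587 0 0 0;0 0 0 0 0 0;0 0 0 0 0 0' 0
python3 - <<'E'
from h import *
st(); gg(-29,26.6,20)
c=shot('wrist','w2.png')
E
```

```text
t: 3.48
eef_pos: [570.9, 23.8, 139.4]
tool_rot: [3.141, -0.002, -0.104]
ft_force: [0.4, 0.2, 0.1]
finger_gap: 43.6
finger_force: 0.0
t3.5 [570.9  23.8 139.4] [ 1.7999e+02 -1.2000e-01 -5.9700e+00] gap43.6 f0.0 [0.4 0.2 0.1] gauge xy [-34.9  10.9]
turn [ 0.0002 -0.0021 -0.0026] then shift [ 0.0059 -0.0157  0.1194] | shift before turn [ 0.0056 -0.0157  0.1194]
```

View pics/w2.png

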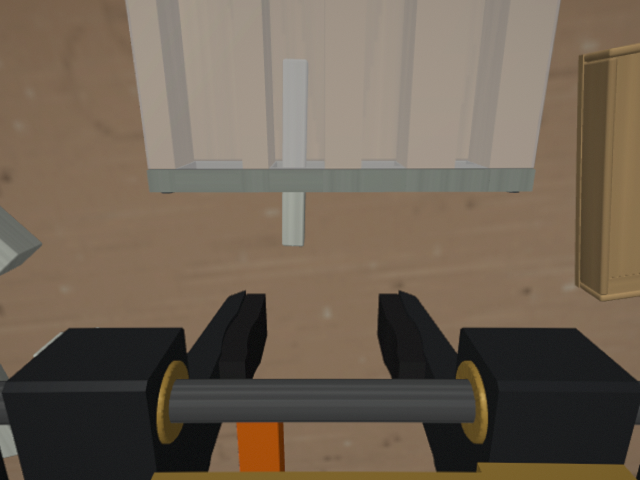

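Wrist view: the plate top spans (149..534, rows 168–191), and the bar's tail is centred at (292,244). The fingers sit to its right, so I refine the gauge pose from this view.

```bash
cat >> h.py <<'E'
def edges(c,row,lo,hi,thr=20):
    g=c['pixels'].astype(float); r=cv2.GaussianBlur(g[:,:,0]-g[:,:,2],(3,3),0)[row]
    b=r<thr; return [u+(thr-r[u])/(r[u+1]-r[u]) for u in range(lo,hi) if b[u]!=b[u+1]]
E
python3 - <<'E'
from h import *
c=shot('wrist'); g=c['pixels'].astype(float)
rb=cv2.GaussianBlur(g[:,:,0]-g[:,:,2],(3,3),0)
pts=[]
for u in list(range(180,275,3))+list(range(320,500,3)):
    col=rb[180:210,u]; k=np.where(col>20)[0][0]; pts.append((u,180+k-1+(20-col[k-1])/(col[k]-col[k-1])))
P=ray(c,pts,64)[:,:2]; a=np.polyfit(P[:,1],P[:,0],1); print('front x=%.4f*y+%.1f'%tuple(a),'yaw',np.degrees(np.arctan(-a[0])),c['eye'])
e=edges(c,180,100,600);print(e); E=ray(c,[(e[0],180),(e[-1],180)],64);print(E,E.mean(0),np.linalg.norm(E[0]-E[1]))
for row in(205,220,235):
    e=edges(c,row,250,330);print(row,e,[(ray(c,[(u,row)],38)[0].round(1),wg(ray(c,[(u,row)],38)[0])) for u in e])
print('tail', [ (v,wg(ray(c,[(292,v)],38)[0])) for v in range(235,260) if rb[v,292]<20][-1])
E
```

```text
front x=0.1033*y+601.6 yaw -5.90056524526453 [646.51468576  15.87209328 286.61830412]
[np.float64(148.8470588235294), np.float64(533.0513833992095)]
[[620.17730756 112.67756352  64.        ]
 [598.41595281 -94.20291538  64.        ]] [609.29663018   9.23732407  64.        ] 208.02184767834834
205 [np.float64(282.70542635658916), np.float64(305.2105263157895)] [(array([593.4,  45.6,  38. ]), array([-14.7,  34.9])), (array([592. ,  31.7,  38. ]), array([-14.7,  20.9]))]
220 [np.float64(282.51931330472104), np.float64(304.9191919191919)] [(array([583.9,  47. ,  38. ]), array([-24.3,  35.3])), (array([582.5,  33. ,  38. ]), array([-24.3,  21.3]))]
235 [np.float64(282.48660714285717), np.float64(304.46840148698885)] [(array([574.2,  48.3,  38. ]), array([-34.1,  35.6])), (array([572.7,  34.4,  38. ]), array([-34.1,  21.7]))]
tail (246, array([-41.4,  29.8]))
```

```bash
sed -i 's/^G=.*/G=np.array([603.0,9.9]); GY=-5.88/' h.py; python3 -c "
from h import *
gg(-29,28,20)"
```

```text
turn [-0.0004 -0.0045 -0.0013] then shift [ 0.0037 -0.017   0.1204] | shift before turn [ 0.0032 -0.017   0.1204]
```

```bash
python3 -m pendant '0.0037 -0.017 0 0 -0.0045 0;0 0 0 0 0 0;0 0 0.03 0 0 0;0 0 0.03 0 0 0;0 0 0.03 0 0 0;0 0 0.03 0 0 0;0 0 0 0 0 0;0 0 0 0 0 0' 0; python3 -m pendant '0 0 0 0 0 0;0 0 0 0 0 0;0 0 0 0 0 0;0 0 0 0 0 0' 1; python3 -c "
from h import *
st();gg(-110,28,24)"
```

```text
t: 4.58
eef_pos: [575.4, 41.9, 18.7]
tool_rot: [-3.141, 0.003, -0.102]
ft_force: [0.9, -0.3, 0.9]
finger_gap: 44.0
finger_force: 0.0
t: 5.08
eef_pos: [574.8, 41.7, 17.9]
tool_rot: [-3.142, 0.004, -0.102]
ft_force: [0.7, -0.8, 1.1]
finger_gap: 14.1
finger_force: 30.0
t5.1 [574.8  41.7  17.9] [-180.      0.24   -5.85] gap14.1 f30.0 [ 0.7 -0.8  1.1] gauge xy [-31.3  28.7]
turn [-0.      0.0041  0.0005] then shift [-0.0787  0.0007 -0.0061] | shift before turn [-0.0787  0.0007 -0.0058]
```

```bash
python3 -m pendant '0 0 -0.0015 0 0 0;-0.02 0 0 0 0 0;-0.02 0 0 0 0 0;-0.02 0 0 0 0 0;-0.018 0 0 0 0 0;0 0 0 0 0 0;0 0 0 0 0 0'
python3 - <<'E'
from h import *
st();gg(-106,-72,19.4)
c=shot('wrist','w3.png')
E
```

```text
t: 5.95
eef_pos: [498.1, 49.6, 19.6]
tool_rot: [-3.141, 0.003, -0.102]
ft_force: [0.1, 0.0, -0.8]
finger_gap: 13.6
finger_force: 30.0
t6.0 [498.1  49.6  19.6] [-179.99    0.19   -5.86] gap13.6 f30.0 [ 0.1  0.  -0.8] gauge xy [-108.4   28.8]
turn [-0.0002  0.0033  0.0003] then shift [0.0024 0.1008 0.0002] | shift before turn [0.0024 0.1008 0.0002]
```

View pics/w3.png

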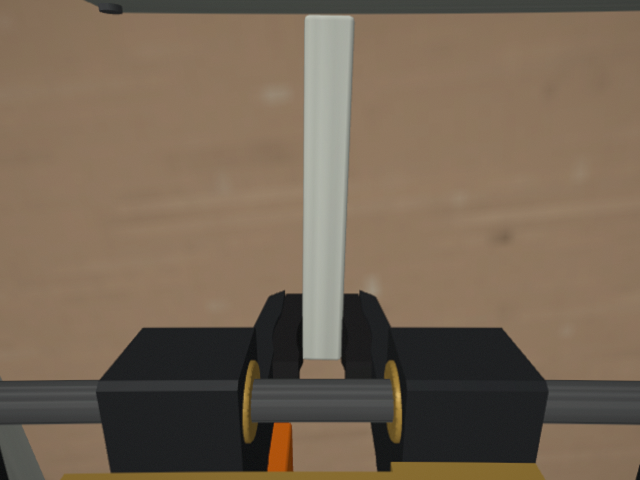

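Wrist view: the bar is held cleanly with its tip at (329,17), just clear of the plate. I check its alignment.

```bash
cat >> h.py <<'E'
def bar(c,z,t,rows=(30,110,200,280)):
    "lateral offset of held bar's top-face centre from TCP, gauge y; width"
    s=get_state()
    for r in rows:
        e=edges(c,r,200,440)
        if len(e)<2: print(r,e); continue
        p=[wg(ray(c,[(u,r)],z)[0]) for u in(e[0],e[-1])]
        print(r,'x %.1f'%p[0][0],'yc %.2f'%((p[0][1]+p[1][1])/2),'w %.1f'%(p[0][1]-p[1][1]))
    print('tcp',wg(s['eef_pos']))
E
python3 - <<'E'
from h import *
c=shot('wrist'); bar(c,39.5,14)
E
```

```text
30 x -11.6 yc 26.45 w 13.7
110 x -32.6 yc 26.90 w 13.6
200 x -59.4 yc 27.45 w 13.7
280 x -86.6 yc 28.00 w 13.6
tcp [-108.4   28.7]
```

```bash
python3 -m pendant '0 0.02 0 0 0 -0.02;0 0.02 0 0 0 0;0 0.02 0 0 0 0;0 0.02 0 0 0 0;0 0.02 0 0 0 0;0 0 0 0 0 0;0 0 0 0 0 0'
python3 - <<'E'
from h import *
st();gg(-106,-72,19.4)
c=shot('wrist'); bar(c,39.5,14)
g=c['pixels'].astype(float);rb=cv2.GaussianBlur(g[:,:,0]-g[:,:,2],(3,3),0)
e=edges(c,4,20,620); print(e,[wg(ray(c,[(u,4)],64)[0]) for u in e])
E
```

```text
t: 6.92
eef_pos: [488.9, -49.1, 19.5]
tool_rot: [-3.141, 0.004, -0.082]
ft_force: [-0.4, 0.1, -1.1]
finger_gap: 13.8
finger_force: 30.0
t6.9 [488.9 -49.1  19.5] [-179.96    0.23   -4.68] gap13.8 f30.0 [-0.4  0.1 -1.1] gauge xy [-107.5  -70.4]
turn [-0.0007  0.0041  0.0209] then shift [0.0015 0.0016 0.0001] | shift before turn [0.0014 0.0017 0.0001]
30 x -10.9 yc -70.60 w 13.6
110 x -31.9 yc -70.60 w 13.6
200 x -58.7 yc -70.60 w 13.6
280 x -85.8 yc -70.60 w 13.6
tcp [-107.6  -70.1]
[np.float64(434.81609195402297)] [array([ -9.2, -93.3])]
```

```bash
python3 -m pendant '0 0.0014 0 0 0 0;0 0 0 0 0 0;0.01 0.0002 0 0 0 0;0.01 0.0002 0 0 0 0;0.01 0.0002 0 0 0 0;0 0 0 0 0 0'
python3 - <<'E'
from h import *
st()
c=shot('wrist'); bar(c,39.5,14,(110,200,280))
E
```

```text
t: 7.72
eef_pos: [519.3, -54.5, 19.3]
tool_rot: [-3.141, 0.003, -0.082]
ft_force: [0.3, -0.5, -1.4]
finger_gap: 13.8
finger_force: 30.0
t7.7 [519.3 -54.5  19.3] [-179.99    0.2    -4.72] gap13.8 f30.0 [ 0.3 -0.5 -1.4] gauge xy [-76.6 -72.6]
110 x -1.0 yc -81.65 w 31.1
200 x -27.8 yc -72.90 w 13.6
280 x -54.9 yc -72.90 w 13.6
tcp [-77.5 -72.7]
```

```bash
python3 -m pendant '0.015 0.0001 0 0 0 0;0.015 0.0003 0 0 0 0;0.015 0.0003 0 0 0 0;0.013 0.0003 0 0 0 0;0 0 0 0 0 0' ; python3 -m pendant '0 0 0 0 0 0;0 0 0 0 0 0' 0.3; python3 -m pendant '-0.02 -0.0004 0 0 0 0;-0.02 -0.0004 0 0 0 0;0 0 0 0 0 0' ; python3 -m pendant '0 0 -0.01 0 0 0;0 0 0 0 0 0;0 0 0 0 0 0' 1
python3 - <<'E'
from h import *
st()
c=shot('wrist','w4.png')
E
```

```text
t: 8.4
eef_pos: [576.4, -60.2, 19.0]
tool_rot: [-3.141, 0.004, -0.082]
ft_force: [-0.0, 0.7, -0.9]
finger_gap: 13.6
finger_force: 30.0
t: 8.65
eef_pos: [575.2, -60.1, 19.0]
tool_rot: [-3.142, 0.005, -0.082]
ft_force: [0.5, -0.4, -0.9]
finger_gap: 30.2
finger_force: 0.0
t: 9.02
eef_pos: [534.4, -56.0, 19.2]
tool_rot: [3.141, 0.006, -0.082]
ft_force: [0.2, -0.3, -0.3]
finger_gap: 31.0
finger_force: 0.0
t: 9.4
eef_pos: [536.8, -56.2, 29.5]
tool_rot: [-3.141, 0.004, -0.082]
ft_force: [-0.5, -0.9, 0.4]
finger_gap: 3.0
finger_force: 0.0
t9.4 [536.8 -56.2  29.5] [-179.99    0.21   -4.72] gap3.0 f0.0 [-0.5 -0.9  0.4] gauge xy [-59.1 -72.5]
```

View pics/w4.png

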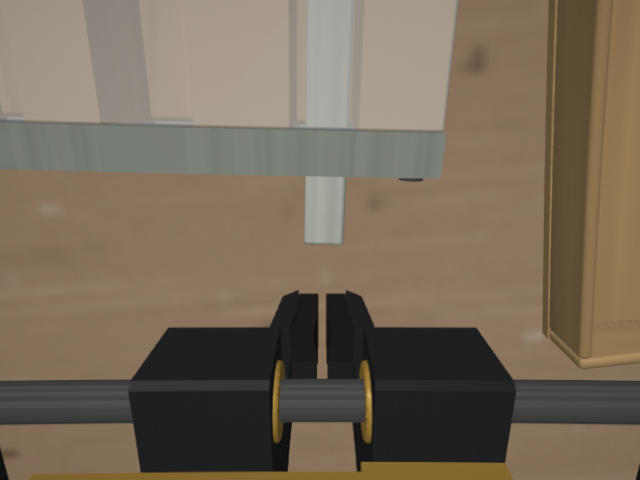

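Wrist view: the bar is in hole 4 with its tail at (324,243), about 27 mm proud. I push it with the closed fingers.

```bash
python3 -m pendant '0 0 0.003 0 0 0;0.01 0.0002 0 0 0 0;0.01 0.0002 0 0 0 0;0.01 0.0002 0 0 0 0;0.008 0.0002 0 0 0 0;0 0 0 0 0 0'
python3 - <<'E'
from h import *
st()
c=shot('wrist'); g=c['pixels'].astype(float);rb=cv2.GaussianBlur(g[:,:,0]-g[:,:,2],(3,3),0)
cv2.imwrite('pics/w5.png',c['pixels'][100:400,180:480,::-1])
E
```

```text
t: 10.2
eef_pos: [574.7, -60.1, 26.1]
tool_rot: [-3.141, 0.004, -0.082]
ft_force: [0.1, -0.1, -0.5]
finger_gap: 0.4
finger_force: 0.0
t10.2 [574.7 -60.1  26.1] [-179.99    0.22   -4.71] gap0.4 f0.0 [ 0.1 -0.1 -0.5] gauge xy [-21.  -72.5]
```

View pics/w5.png

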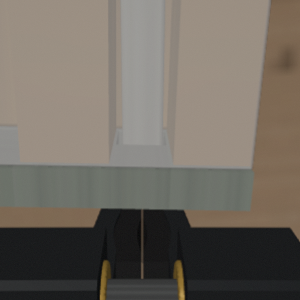

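Run:
```python
from h import *
c=shot('wrist')
t=wg(get_state()['eef_pos'])
for z in(26,45,64,90): print(z,wg(ray(c,[(324,294)],z)[0])-t)
print('w4 tail', wg(ray(c,[(324,243)],38)[0])-t+[-59.1,0])
for v in(243,245,248,310): print(v,wg(ray(c,[(324,v)],38)[0]))
print(proj(c,[[*gw(0,-72),64],[*gw(12,-72),64],[*gw(0,-72),38],[*gw(12,-72),38],[*gw(12,-72),24]]))
```

```text
26 [ 7.5 -1. ]
45 [16.6 -0.7]
64 [25.7 -0.4]
90 [38.1  0.1]
w4 tail [-26.6  -0.4]
243 [ 10.5 -73. ]
245 [  9.8 -73. ]
248 [  8.7 -73. ]
310 [-15.1 -73.5]
[[320.4030765  305.40896442]
 [321.21958458 267.02314424]
 [320.57811251 271.26378001]
 [321.25478595 238.78458585]
 [321.26901293 227.34497763]]
```

```bash
python3 -m pendant '0.004 0.0001 0 0 0 0;0.004 0.0001 0 0 0 0;0 0 0 0 0 0'; python3 -m pendant '0.002 0 0 0 0 0;0 0 0 0 0 0' ; python3 -m pendant '0.0015 0 0 0 0 0;0 0 0 0 0 0'; python3 -c "
from h import *
st()"
```

```text
t: 10.68
eef_pos: [582.3, -60.9, 26.1]
tool_rot: [-3.141, 0.004, -0.082]
ft_force: [-0.6, -0.1, 0.8]
finger_gap: 0.4
finger_force: 0.0
t: 10.92
eef_pos: [584.0, -61.1, 26.0]
tool_rot: [-3.142, 0.004, -0.082]
ft_force: [-0.2, -0.9, -0.4]
finger_gap: 0.3
finger_force: 0.0
t: 11.18
eef_pos: [585.5, -61.2, 26.0]
tool_rot: [-3.142, 0.004, -0.082]
ft_force: [0.8, 0.8, -1.1]
finger_gap: 0.5
finger_force: 0.0
t11.2 [585.5 -61.2  26. ] [-179.99    0.25   -4.71] gap0.5 f0.0 [ 0.8  0.8 -1.1] gauge xy [-10.2 -72.5]
```

```bash
for i in 1 ; do python3 -m pendant '0.0015 0 0 0 0 0;0 0 0 0 0 0'|sed -n 2,4p; python3 -m pendant '0.0015 0 0 0 0 0;0 0 0 0 0 0'|sed -n 2,4p; done;  python3 -c "
from h import *
st()"
```

```text
eef_pos: [586.0, -61.2, 25.8]
tool_rot: [3.142, 0.006, -0.082]
ft_force: [-3.0, 1.8, 1.6]
eef_pos: [585.9, -61.3, 25.6]
tool_rot: [3.141, 0.009, -0.082]
ft_force: [-7.5, 1.0, 5.4]
t11.7 [585.9 -61.3  25.6] [179.98   0.53  -4.72] gap0.4 f3.9 [-7.5  1.   5.4] gauge xy [ -9.7 -72.5]
```

```bash
python3 -m pendant '-0.03 0 0 0 0 0;-0.03 0 -0.02 0 0 0;0 0 -0.04 0 0 0;0 0 -0.04 0 0 0;0 -0.03 -0.04 0 0 0;0 -0.03 0 0 0 0;0 -0.03 0 0 0 0;0 0 0 0 0 0'
cat >> h.py <<'E'
def look():
    c=shot('top'); g=c['pixels'].astype(float)
    m=((g.max(2)-g.min(2)<20)&(g.mean(2)>135)).astype(np.uint8); m[:185]=0;m[300:]=0;m[:,:150]=0;m[:,300:]=0
    n,l,s,ct=cv2.connectedComponentsWithStats(m)
    for i in range(1,n):
        if s[i,4]<100: continue
        w=rect(c,l==i,10)[3]; t=min((14,20,26,32,38),key=lambda t:abs(t-s[i,4]*2.6**2/112)); r=rect(c,l==i,t)
        print('px',ct[i].round(),'area width %.1f'%(s[i,4]*2.55**2/110),'t',t,r)
E
python3 -c "
from h import *
st();look()"
```

```text
t: 12.68
eef_pos: [537.2, 35.9, 166.7]
tool_rot: [-3.14, 0.003, -0.078]
ft_force: [0.5, -0.0, 0.1]
finger_gap: 0.7
finger_force: 0.0
t12.7 [537.2  35.9 166.7] [-1.799e+02  1.600e-01 -4.460e+00] gap0.7 f0.0 [ 0.5 -0.   0.1] gauge xy [-68.1  19.1]
px [240. 208.] area width 24.8 t 26 [615.9 266.4 109.4  27.5  34.5]
px [202. 213.] area width 12.1 t 14 [601.3 367.8 106.4  13.6   2.8]
px [227. 264.] area width 19.7 t 20 [466.7 294.9 110.4  21.    9. ]
px [184. 267.] area width 37.7 t 38 [456.5 404.5 110.4  39.3  31.1]
px [256. 270.] area width 32.6 t 32 [451.6 216.4 109.1  31.4   1.8]
```

```bash
python3 -c "
from h import *
go(438,216,120,1.8)"
```

```text
turn [-0.0005  0.0036 -0.1116] then shift [-0.0932 -0.1853  0.0464] | shift before turn [-0.113  -0.1737  0.0469]
```

```bash
python3 -m pendant '-0.0155 -0.031 0 0 0 -0.056;-0.0155 -0.031 0 0 0.0036 -0.056;-0.0155 -0.031 0 0 0 0;-0.0155 -0.031 0 0 0 0;-0.0155 -0.031 0 0 0 0;-0.0155 -0.031 0.023 0 0 0;0 0 0.023 0 0 0;0 0 0 0 0 0' -0.36
cat >> h.py <<'E'
def wl(z,lo=60,hi=580,rows=(60,120,180,240),thr=22):
    c=shot('wrist'); P=[]
    for r in rows:
        e=edges(c,r,lo,hi,thr); print(r,np.round(e,1))
        k=[(a,b) for a,b in zip(e[:-1],e[1:]) if 25<b-a and c['pixels'][r,int((a+b)/2)].mean()>130]
        if not k: continue
        a,b=min(k,key=lambda k:abs(sum(k)/2-320)); A,B=ray(c,[(a,r),(b,r)],z)[:,:2]; P.append((A+B)/2); print(r,((A+B)/2).round(1),'w %.1f'%np.linalg.norm(A-B))
    P=np.array(P)
    if len(P)>1: d=P[0]-P[-1]; print('yaw',np.degrees(np.arctan2(d[1],d[0])).round(2))
    return c
E
python3 - <<'E'
from h import *
st();go(438,216,5,1.8)
c=wl(32)
g=c['pixels'].astype(float);rb=g[:,:,0]-g[:,:,2]
print([v for v in range(1,300) if rb[v,325]<22][:1])
E
```

```text
t: 13.72
eef_pos: [442.8, 217.0, 119.3]
tool_rot: [3.14, 0.003, 0.029]
ft_force: [-0.2, -0.1, 0.0]
finger_gap: 59.8
finger_force: 0.0
t13.7 [442.8 217.  119.3] [179.91   0.19   1.64] gap59.8 f0.0 [-0.2 -0.1  0. ] gauge xy [-180.6  189.6]
turn [ 0.0016  0.0034 -0.0028] then shift [-0.0048  0.0009  0.1143] | shift before turn [-0.0044  0.0007  0.1143]
60 []
120 [158.  201.5]
120 [510.1 295.8] w 23.5
180 [172.8 214.3 293.6 349.2]
180 [479.7 217.9] w 31.7
240 [ 94.4 187.5 227.  295.4 348.3]
240 [443.7 216.6] w 31.6
yaw 50.01
[133]
```

```bash
python3 -m pendant '-0.0048 0.0005 0.03 0 0 -0.005;0 0 0.03 0 0 0;0 0 0.03 0 0 0;0 0 0.0245 0 0 0;0 0 0 0 0 0;0 0 0 0 0 0'; python3 -c "
from h import *
st()" ; python3 -m pendant '0 0 0 0 0 0;0 0 0 0 0 0;0 0 0 0 0 0;0 0 0 0 0 0' 1; python3 -c "
from h import *
st()"
```

```text
t: 14.52
eef_pos: [439.6, 218.1, 7.2]
tool_rot: [-3.141, -0.001, 0.034]
ft_force: [-0.4, -0.4, 0.5]
finger_gap: 59.7
finger_force: 0.0
t14.5 [439.6 218.1   7.2] [-1.7994e+02 -5.0000e-02  1.9300e+00] gap59.7 f0.0 [-0.4 -0.4  0.5] gauge xy [-183.9  190.4]
t: 15.02
eef_pos: [438.5, 218.0, 6.4]
tool_rot: [-3.141, 0.001, 0.034]
ft_force: [-1.2, -1.1, 6.6]
finger_gap: 31.9
finger_force: 30.0
t15.0 [438.5 218.    6.4] [-1.7999e+02  4.0000e-02  1.9800e+00] gap31.9 f30.0 [-1.2 -1.1  6.6] gauge xy [-184.9  190.1]
```

```bash
python3 -m pendant '0 0 -0.02 0 0 0;0 0 -0.02 0 0 0;0 0 0 0 0 0'; python3 -c "
from h import *
st();gg(-88,72,33)"
```

```text
t: 15.4
eef_pos: [438.9, 218.6, 46.7]
tool_rot: [-3.14, -0.001, 0.035]
ft_force: [0.4, 0.2, -2.7]
finger_gap: 31.6
finger_force: 30.0
t15.4 [438.9 218.6  46.7] [-1.7992e+02 -4.0000e-02  1.9900e+00] gap31.6 f30.0 [ 0.4  0.2 -2.7] gauge xy [-184.6  190.8]
turn [-0.0015 -0.0006  0.1373] then shift [0.0966 0.1188 0.0137] | shift before turn [0.0794 0.1309 0.0135]
```

```bash
python3 -m pendant '0 0 0 0 0 0.0686;0 0 0 0 0 0.0687;0.024 0.03 0 0 0 0;0.024 0.03 0 0 0 0;0.024 0.03 0 0 0 0;0.024 0.0288 0 0 0 0;0 0 0.0137 0 0 0;0 0 0 0 0 0;0 0 0 0 0 0'
python3 - <<'E'
from h import *
st();gg(-88,72,32)
c=shot('wrist'); bar(c,57.5,32,(60,110,200,260))
E
```

```text
t: 16.52
eef_pos: [520.7, 91.5, 31.7]
tool_rot: [-3.141, 0.002, -0.1]
ft_force: [0.2, 0.6, -3.1]
finger_gap: 31.7
finger_force: 30.0
t16.5 [520.7  91.5  31.7] [-1.7996e+02  1.4000e-01 -5.7500e+00] gap31.7 f30.0 [ 0.2  0.6 -3.1] gauge xy [-90.3  72.8]
turn [-0.0006  0.0025  0.0022] then shift [ 0.0023  0.0008 -0.0003] | shift before turn [ 0.0023  0.0008 -0.0003]
60 [np.float64(216.33064516129033)]
110 []
200 x -40.2 yc 72.30 w 31.4
260 x -59.3 yc 72.40 w 31.4
tcp [-89.9  72.8]
```

```bash
python3 -m pendant '0.01 0.0005 0 0 0 0;0.008 0 0 0 0 0;0.008 0 0 0 0 0;0.008 0 0 0 0 0;0 0 0 0 0 0'; python3 -c "
from h import *
st()"; python3 -m pendant '0.01 0 0 0 0 0;0.01 0 0 0 0 0;0.01 0 0 0 0 0;0 0 0 0 0 0' ; python3 -c "
from h import *
st()"
```

```text
t: 17.2
eef_pos: [556.4, 86.3, 32.2]
tool_rot: [-3.141, -0.0, -0.103]
ft_force: [-0.3, 0.6, -2.9]
finger_gap: 31.9
finger_force: 30.0
t17.2 [556.4  86.3  32.2] [-179.95   -0.     -5.89] gap31.9 f30.0 [-0.3  0.6 -2.9] gauge xy [-54.2  71.2]
t: 17.7
eef_pos: [586.6, 83.1, 32.2]
tool_rot: [-3.141, -0.0, -0.103]
ft_force: [0.4, 0.5, -3.1]
finger_gap: 31.4
finger_force: 30.0
t17.7 [586.6  83.1  32.2] [-1.7995e+02 -2.0000e-02 -5.9000e+00] gap31.4 f30.0 [ 0.4  0.5 -3.1] gauge xy [-23.8  71.1]
```

```bash
python3 -m pendant '0.01 0 0 0 0 0;0 0 0.001 0 0 0;0 0 0 0 0 0'; python3 -m pendant '0 0 0 0 0 0;0 0 0 0 0 0;-0.015 0 0 0 0 0;-0.015 0 0 0 0 0;0 0 0 0 0 0' -0.1; python3 -m pendant '0 0 0 0 0 0;0 0 0 0 0 0;0 0 0 0 0 0;0 0 0 0 0 0' 1; python3 -c "
from h import *
st()";  python3 -m pendant '0.01 0 0 0 0 0;0.01 0 0 0 0 0;0.009 0 0 0 0 0;0 0 0 0 0 0' ; python3 -c "
from h import *
st()"
```

```text
t: 18.08
eef_pos: [595.3, 82.1, 31.0]
tool_rot: [-3.141, 0.001, -0.102]
ft_force: [1.5, 0.5, -2.7]
finger_gap: 31.5
finger_force: 30.0
t: 18.7
eef_pos: [564.7, 85.3, 31.4]
tool_rot: [-3.141, 0.002, -0.102]
ft_force: [-0.7, -0.0, 0.4]
finger_gap: 48.7
finger_force: 0.0
t: 19.2
eef_pos: [566.2, 85.1, 31.3]
tool_rot: [-3.141, -0.0, -0.103]
ft_force: [1.8, -0.2, -0.6]
finger_gap: 31.4
finger_force: 30.0
t19.2 [566.2  85.1  31.3] [-1.7997e+02 -2.0000e-02 -5.8800e+00] gap31.4 f30.0 [ 1.8 -0.2 -0.6] gauge xy [-44.3  71. ]
t: 19.7
eef_pos: [584.9, 83.4, 29.5]
tool_rot: [3.138, 0.02, -0.101]
ft_force: [-21.3, 2.6, 16.1]
finger_gap: 31.7
finger_force: 30.0
t19.7 [584.9  83.4  29.5] [179.82   1.12  -5.77] gap31.7 f30.0 [-21.3   2.6  16.1] gauge xy [-25.5  71.3]
```

```bash
python3 -m pendant '0 0 0 0 0 0;0 0 0 0 0 0;-0.02 0 0 0 0 0;-0.02 0 0 0 0 0;-0.02 0 -0.02 0 0 0;-0.02 0 -0.03 0 0 0;0 0 0 0 0 0;0 0 0 0 0 0' -0.1
python3 - <<'E'
from h import *
st()
c=shot('wrist'); s=shot('scene')
a=c['pixels'][:, 60:600]; b=cv2.resize(s['pixels'][200:300,290:450],(540,338))
cv2.imwrite('pics/w6.png',cv2.resize(np.vstack([a,b]),None,fx=.72,fy=.72)[:,:,::-1])
E
```

```text
t: 20.7
eef_pos: [515.6, 90.2, 81.0]
tool_rot: [-3.141, 0.0, -0.103]
ft_force: [-0.1, -0.9, 0.2]
finger_gap: 48.8
finger_force: 0.0
t20.7 [515.6  90.2  81. ] [-179.97    0.     -5.9 ] gap48.8 f0.0 [-0.1 -0.9  0.2] gauge xy [-95.1  70.9]
```

View pics/w6.png

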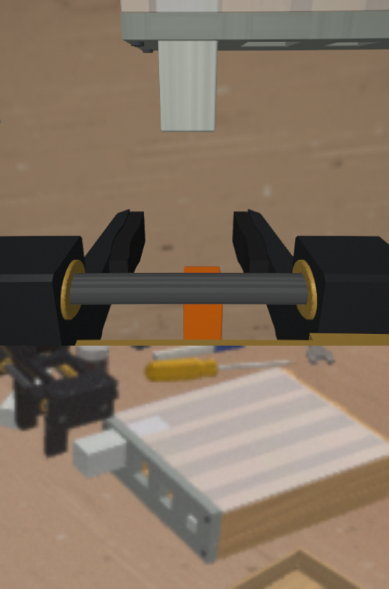

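The bar sits in hole 1 with about 40 mm proud, tail at (320,180) in the wrist image. I check its tilt.

```bash
cat >> h.py <<'E'
def tilt(c,t,z0,rows,lo=200,hi=440):
    H=c['eye'][2]
    for r in rows:
        e=edges(c,r,lo,hi)
        if len(e)<2: print(r,e);continue
        A,B=ray(c,[(e[0],r),(e[-1],r)],z0)[:,:2]; w=np.linalg.norm(A-B)
        z=H-(H-z0)*t/w; A,B=ray(c,[(e[0],r),(e[-1],r)],z)[:,:2]
        print(r,'w %.2f z~%.1f'%(w,z),'at z0',wg((A*0+ray(c,[((e[0]+e[-1])/2,r)],z0)[0][:2])))
E
python3 - <<'E'
from h import *
c=shot('wrist'); tilt(c,32,56,range(70,182,10))
g=c['pixels'].astype(float);rb=cv2.GaussianBlur(g[:,:,0]-g[:,:,2],(3,3),0)
print([(v,wg(ray(c,[(320,v)],56)[0])) for v in range(150,200) if rb[v,320]<20][-1])
E
```

```text
70 w 39.88 z~89.7 at z0 [-5.5 75.1]
80 w 31.44 z~53.0 at z0 [-9.1 70.9]
90 w 31.48 z~53.2 at z0 [-12.7  71. ]
100 w 31.49 z~53.2 at z0 [-16.4  71. ]
110 w 31.51 z~53.4 at z0 [-20.1  71. ]
120 w 31.50 z~53.3 at z0 [-23.9  70.9]
130 w 31.49 z~53.2 at z0 [-27.8  70.9]
140 w 31.49 z~53.2 at z0 [-31.7  70.9]
150 w 31.52 z~53.4 at z0 [-35.6  70.9]
160 w 31.46 z~53.1 at z0 [-39.7  70.9]
170 w 31.49 z~53.2 at z0 [-43.8  70.9]
180 w 30.81 z~49.4 at z0 [-47.9  70.9]
(181, array([-48.3,  71.1]))
```

```bash
python3 -m pendant '0.01 0 0.025 0 0 0;0.01 0 0.025 0 0 0;0 0 0 0 0 0;0.006 0 0 0 0 0;0.006 0 0 0 0 0;0.006 0 0 0 0 0;0 0 0 0 0 0' 1; python3 -c "
from h import *
st()";  python3 -m pendant '0.006 0 0 0 0 0;0.006 0 0 0 0 0;0 0 0 0 0 0'; python3 -c "
from h import *
st()"
```

```text
t: 21.72
eef_pos: [553.2, 86.5, 31.6]
tool_rot: [-3.141, -0.0, -0.103]
ft_force: [-0.6, -1.1, -0.2]
finger_gap: 0.5
finger_force: 0.0
t21.7 [553.2  86.5  31.6] [-179.96   -0.     -5.89] gap0.5 f0.0 [-0.6 -1.1 -0.2] gauge xy [-57.4  71.1]
t: 22.1
eef_pos: [565.3, 85.2, 31.2]
tool_rot: [-3.141, -0.0, -0.103]
ft_force: [0.3, -0.0, -0.5]
finger_gap: 0.8
finger_force: 0.0
t22.1 [565.3  85.2  31.2] [-1.7996e+02 -1.0000e-02 -5.8900e+00] gap0.8 f0.0 [ 0.3 -0.  -0.5] gauge xy [-45.2  71.1]
```

```bash
python3 -m pendant '0.006 0 0 0 0 0;0.006 0 0 0 0 0;0.006 0 0 0 0 0;0.006 0 0 0 0 0;0.006 0 0 0 0 0;0 0 0 0 0 0'; python3 -m pendant '0.003 0 0 0 0 0;0 0 0 0 0 0'; python3 -m pendant '0.002 0 0 0 0 0;0 0 0 0 0 0';python3 -c "
from h import *
st()"
```

```text
t: 22.85
eef_pos: [595.4, 82.1, 31.3]
tool_rot: [-3.141, -0.001, -0.103]
ft_force: [-0.9, 1.1, -0.4]
finger_gap: 0.4
finger_force: 0.0
t: 23.1
eef_pos: [597.4, 82.0, 31.2]
tool_rot: [-3.141, 0.001, -0.102]
ft_force: [-0.0, 0.6, 0.2]
finger_gap: 0.1
finger_force: 0.4
t: 23.35
eef_pos: [599.3, 81.8, 31.1]
tool_rot: [-3.141, 0.001, -0.102]
ft_force: [-1.2, 0.8, 0.3]
finger_gap: 0.2
finger_force: 0.8
t23.4 [599.3  81.8  31.1] [-1.7998e+02  5.0000e-02 -5.8700e+00] gap0.2 f0.8 [-1.2  0.8  0.3] gauge xy [-11.   71.1]
```

```bash
python3 -m pendant '-0.03 0 0 0 0 0;-0.03 0 -0.02 0 0 0;0 0 -0.035 0 0 0;0 0 -0.035 0 0 0;0 0 0 0 0 0'; python3 -c "
from h import *
st();look(); go(453,292.7,120,9)"
```

```text
t: 23.98
eef_pos: [542.3, 88.2, 123.9]
tool_rot: [-3.139, -0.005, -0.103]
ft_force: [-0.4, 0.2, 0.4]
finger_gap: 0.3
finger_force: 0.0
t24.0 [542.3  88.2 123.9] [-179.88   -0.31   -5.89] gap0.3 f0.0 [-0.4  0.2  0.4] gauge xy [-68.4  71.7]
px [240. 208.] area width 24.9 t 26 [616.1 266.6 109.9  27.6  34.6]
px [202. 213.] area width 12.2 t 14 [601.3 367.8 106.4  13.6   2.8]
px [227. 264.] area width 19.8 t 20 [466.1 294.9 109.3  21.2   9. ]
px [184. 267.] area width 37.6 t 38 [456.6 404.6 110.   39.5  31.1]
turn [-0.0009 -0.0026 -0.2599] then shift [-0.0549 -0.2161  0.0023] | shift before turn [-0.1085 -0.1947  0.0022]
```

```bash
python3 -m pendant '0 0 0 0 0 -0.13;0 0 0 0 0 -0.13;-0.01 -0.036 0 0 0 0;-0.01 -0.036 0 0 0 0;-0.01 -0.036 0 0 0 0;-0.01 -0.036 0 0 0 0;-0.01 -0.036 0 0 0 0;-0.005 -0.036 0 0 0 0;0 0 0 0 0 0;0 0 0 0 0 0' -0.1;  python3 - <<'E'
from h import *
st();go(453,292.7,5,9)
c=wl(20,rows=(150,180,210,240))
E
```

```text
t: 25.28
eef_pos: [451.4, 291.4, 120.3]
tool_rot: [3.141, 0.002, 0.157]
ft_force: [-0.0, 0.5, -1.1]
finger_gap: 48.3
finger_force: 0.0
t25.3 [451.4 291.4 120.3] [1.7996e+02 1.2000e-01 9.0000e+00] gap48.3 f0.0 [-0.   0.5 -1.1] gauge xy [-179.6  264.5]
turn [ 0.0007  0.0021 -0.    ] then shift [ 0.0018 -0.001   0.1153] | shift before turn [ 0.002  -0.0011  0.1153]
150 [156.4 301.6 334.9]
150 [503.  301.5] w 19.6
180 [ 70.3 172.  302.  334.7]
180 [485.5 298.8] w 19.7
210 [ 88.4 187.6 302.5 334.3]
210 [467.1 295.9] w 19.7
240 [106.4 203.2 302.9 334.1]
240 [447.9 292.8] w 19.7
yaw 8.97
```

```bash
python3 -m pendant '0.0018 -0.0019 0.03 0 0 0;0 0 0.03 0 0 0;0 0 0.03 0 0 0;0 0 0.0235 0 0 0;0 0 0 0 0 0;0 0 0 0 0 0';  python3 -m pendant '0 0 0 0 0 0;0 0 0 0 0 0;0 0 0 0 0 0;0 0 0 0 0 0' 1; python3 -c "
from h import *
st()"; python3 -m pendant '0 0 -0.03 0 0 0;0 0 -0.03 0 0 0;0 0 0 0 0 0';  python3 -c "
from h import *
st(); gg(-90,-24,31)"
```

```text
t: 26.08
eef_pos: [453.6, 294.3, 8.5]
tool_rot: [-3.141, 0.0, 0.156]
ft_force: [-0.4, 0.1, 0.3]
finger_gap: 48.6
finger_force: 0.0
t: 26.58
eef_pos: [453.0, 294.8, 8.2]
tool_rot: [-3.141, 0.0, 0.157]
ft_force: [-0.9, -1.3, 4.0]
finger_gap: 19.6
finger_force: 30.0
t26.6 [453.  294.8   8.2] [-1.7997e+02  2.0000e-02  9.0200e+00] gap19.6 f30.0 [-0.9 -1.3  4. ] gauge xy [-178.4  268. ]
t: 26.95
eef_pos: [454.1, 295.6, 69.5]
tool_rot: [-3.139, -0.003, 0.157]
ft_force: [-0.9, -0.4, -0.4]
finger_gap: 19.5
finger_force: 30.0
t26.9 [454.1 295.6  69.5] [-1.7987e+02 -1.5000e-01  9.0200e+00] gap19.5 f30.0 [-0.9 -0.4 -0.4] gauge xy [-177.4  269. ]
turn [-0.0026 -0.0022  0.26  ] then shift [0.0874 0.293  0.0385] | shift before turn [0.009  0.3057 0.0379]
```

```bash
python3 -m pendant '0 0.02 0 0 0 0.13;0 0.02 0 0 0 0.13;0.0085 0.035 0 0 0 0;0.0085 0.035 0 0 0 0;0.0085 0.035 0 0 0 0;0.0085 0.035 0 0 0 0;0.0085 0.035 0 0 0 0;0.0085 0.035 0 0 0 0;0.0085 0.035 0 0 0 0;0 0 0 0 0 0;0 0 0 0 0 0';  python3 -c "
from h import *
st(); gg(-88,-24,33.5)"
```

```text
t: 28.32
eef_pos: [490.1, 6.0, 67.0]
tool_rot: [-3.141, 0.002, -0.102]
ft_force: [0.3, -0.5, -0.5]
finger_gap: 19.6
finger_force: 30.0
t28.3 [490.1   6.   67. ] [-1.7995e+02  1.3000e-01 -5.8400e+00] gap19.6 f30.0 [ 0.3 -0.5 -0.5] gauge xy [-111.9  -15.5]
turn [-0.0008  0.0022  0.0007] then shift [0.0239 0.0085 0.0335] | shift before turn [0.024  0.0085 0.0334]
```

```bash
python3 -m pendant '0.0119 0.0085 0.017 0 0 0;0.011 0 0.0165 0 0 0;0 0 0 0 0 0;0 0 0 0 0 0';  python3 - <<'E'
from h import *
st();gg(-88,-24,33.7)
c=shot('wrist'); tilt(c,20,45.5,(80,100,140,180,220,260))
E
```

```text
t: 28.82
eef_pos: [512.1, -4.5, 34.3]
tool_rot: [-3.141, 0.002, -0.101]
ft_force: [0.1, 0.2, -0.8]
finger_gap: 19.3
finger_force: 30.0
t28.8 [512.1  -4.5  34.3] [-1.7996e+02  9.0000e-02 -5.7800e+00] gap19.3 f30.0 [ 0.1  0.2 -0.8] gauge xy [-89.  -23.6]
turn [-0.0007  0.0016  0.0018] then shift [0.001  0.0004 0.0006] | shift before turn [0.001  0.0004 0.0006]
80 []
100 []
140 []
180 w 19.61 z~42.8 at z0 [-35.3 -24. ]
220 w 19.57 z~42.5 at z0 [-49. -24.]
260 w 19.61 z~42.8 at z0 [-63.5 -24. ]
```

```bash
python3 -m pendant '0.01 0 0.0005 0 0 0;0.008 0 0 0 0 0;0.008 0 0 0 0 0;0.008 0 0 0 0 0;0 0 0 0 0 0';  python3 -m pendant '0.01 0 0 0 0 0;0.01 0 0 0 0 0;0.01 0 0 0 0 0;0.01 0 0 0 0 0;0 0 0 0 0 0' ; python3 -c "
from h import *
st()"
```

```text
t: 29.5
eef_pos: [547.2, -9.2, 33.6]
tool_rot: [-3.141, 0.0, -0.103]
ft_force: [-0.3, -0.1, -0.9]
finger_gap: 19.5
finger_force: 30.0
t: 30.12
eef_pos: [587.1, -13.3, 33.6]
tool_rot: [-3.141, 0.0, -0.103]
ft_force: [-0.4, 0.2, -0.7]
finger_gap: 19.5
finger_force: 30.0
t30.1 [587.1 -13.3  33.6] [-1.7997e+02  1.0000e-02 -5.8900e+00] gap19.5 f30.0 [-0.4  0.2 -0.7] gauge xy [-13.4 -24.7]
```

```bash
python3 -m pendant '0 0 0.001 0 0 0;0 0 0 0 0 0;-0.02 0 0 0 0 0;-0.022 0 0 0 0 0;-0.022 0 0 0 0 0;0 0 0.004 0 0 0' 0.1; python3 -m pendant '0 0 0 0 0 0;0 0 0 0 0 0;0 0 0 0 0 0;0 0 0 0 0 0' 1; python3 -c "
from h import *
st()";  python3 -m pendant '0.008 0 0 0 0 0;0.008 0 0 0 0 0;0.008 0 0 0 0 0;0.008 0 0 0 0 0;0 0 0 0 0 0' ; python3 -c "
from h import *
st()"
```

```text
t: 30.88
eef_pos: [521.3, -6.5, 28.7]
tool_rot: [-3.142, 0.002, -0.102]
ft_force: [-0.4, 0.3, 0.5]
finger_gap: 39.8
finger_force: 0.0
t: 31.38
eef_pos: [522.8, -6.7, 28.7]
tool_rot: [-3.141, 0.001, -0.103]
ft_force: [-1.1, -0.2, 0.4]
finger_gap: 2.0
finger_force: 0.0
t31.4 [522.8  -6.7  28.7] [-1.7998e+02  4.0000e-02 -5.8800e+00] gap2.0 f0.0 [-1.1 -0.2  0.4] gauge xy [-78.1 -24.7]
t: 32.0
eef_pos: [540.5, -9.2, 25.1]
tool_rot: [3.137, 0.029, -0.101]
ft_force: [-29.3, 3.7, 13.6]
finger_gap: 0.4
finger_force: 17.0
t32.0 [540.5  -9.2  25.1] [179.76   1.66  -5.8 ] gap0.4 f17.0 [-29.3   3.7  13.6] gauge xy [-60.2 -25.4]
```

```bash
python3 -m pendant '-0.02 0 0 0 0 0;-0.03 0 -0.02 0 0 0;0 0 -0.03 0 0 0;0 0 0 0 0 0;0 0 0 0 0 0' 0.1
python3 - <<'E'
from h import *
st()
c=shot('wrist'); tilt(c,20,44,range(60,260,15))
g=c['pixels'].astype(float);rb=cv2.GaussianBlur(g[:,:,0]-g[:,:,2],(3,3),0)
print([(v,wg(ray(c,[(322,v)],44)[0])) for v in range(100,280) if rb[v,322]<20][-1])
E
```

```text
t: 32.62
eef_pos: [505.2, -4.9, 78.4]
tool_rot: [-3.141, 0.0, -0.103]
ft_force: [-0.8, -0.2, 0.6]
finger_gap: 39.4
finger_force: 0.0
t32.6 [505.2  -4.9  78.4] [-1.7997e+02  3.0000e-02 -5.8900e+00] gap39.4 f0.0 [-0.8 -0.2  0.6] gauge xy [-95.8 -24.8]
60 []
75 w 19.56 z~40.0 at z0 [ -6.7 -25.1]
90 w 19.59 z~40.2 at z0 [-12.5 -25. ]
105 w 19.57 z~40.0 at z0 [-18.3 -24.9]
120 w 19.57 z~40.1 at z0 [-24.3 -24.8]
135 w 19.56 z~39.9 at z0 [-30.5 -24.6]
150 w 19.55 z~39.9 at z0 [-36.8 -24.5]
165 w 19.57 z~40.0 at z0 [-43.2 -24.4]
180 w 18.84 z~32.9 at z0 [-49.7 -24.4]
195 []
210 []
225 []
240 []
255 []
(181, array([-50.2, -25.3]))
```

```bash
python3 -m pendant '0.008 0 0.024 0 0 0;0.008 0 0.024 0 0 0;0 0 0 0 0 0;0 0 0 0 0 0' 1; python3 -m pendant '0.008 0 0 0 0 0;0.008 0 0 0 0 0;0.008 0 0 0 0 0;0.008 0 0 0 0 0;0 0 0 0 0 0' ; python3 -c "
from h import *
st()"
```

```text
t: 33.17
eef_pos: [520.3, -6.3, 30.7]
tool_rot: [-3.141, 0.002, -0.102]
ft_force: [-0.1, -0.6, -0.4]
finger_gap: 1.6
finger_force: 0.0
t: 33.8
eef_pos: [553.3, -9.7, 30.7]
tool_rot: [-3.141, -0.0, -0.103]
ft_force: [-0.4, 0.4, -0.1]
finger_gap: 0.1
finger_force: 0.0
t33.8 [553.3  -9.7  30.7] [-179.96   -0.     -5.88] gap0.1 f0.0 [-0.4  0.4 -0.1] gauge xy [-47.5 -24.6]
```

```bash
python3 -m pendant '0.007 0 0 0 0 0;0.007 0 0 0 0 0;0.007 0 0 0 0 0;0.007 0 0 0 0 0;0.005 0 0 0 0 0;0 0 0 0 0 0';python3 -m pendant '0.002 0 0 0 0 0;0 0 0 0 0 0';python3 -m pendant '0.002 0 0 0 0 0;0 0 0 0 0 0'; python3 -c "
from h import *
st()"
```

```text
t: 34.55
eef_pos: [585.7, -13.1, 30.6]
tool_rot: [-3.141, 0.0, -0.103]
ft_force: [0.5, 0.1, -0.2]
finger_gap: 0.6
finger_force: 0.0
t: 34.8
eef_pos: [587.2, -13.3, 30.6]
tool_rot: [-3.141, 0.001, -0.103]
ft_force: [-0.5, 0.5, -0.7]
finger_gap: 0.6
finger_force: 0.0
t: 35.05
eef_pos: [589.3, -13.5, 30.6]
tool_rot: [-3.141, 0.001, -0.102]
ft_force: [-0.8, 0.0, -0.2]
finger_gap: 0.5
finger_force: 0.0
t35.0 [589.3 -13.5  30.6] [-1.7998e+02  4.0000e-02 -5.8700e+00] gap0.5 f0.0 [-0.8  0.  -0.2] gauge xy [-11.2 -24.7]
```

```bash
python3 -m pendant '-0.03 0 0 0 0 0;-0.03 0 -0.02 0 0 0;0 0 -0.035 0 0 0;0 0 -0.035 0 0 0;0 0 0 0 0 0;0 0 0 0 0 0'; python3 -c "
from h import *
st();look(); go(599.6,255.2,120,34.6)"
```

```text
t: 35.8
eef_pos: [529.3, -7.5, 120.2]
tool_rot: [-3.141, 0.001, -0.103]
ft_force: [0.4, -0.2, 0.3]
finger_gap: 0.2
finger_force: 0.0
t35.8 [529.3  -7.5 120.2] [-1.7999e+02  8.0000e-02 -5.8700e+00] gap0.2 f0.0 [ 0.4 -0.2  0.3] gauge xy [-71.6 -24.9]
px [240. 208.] area width 24.8 t 26 [616.  266.4 109.3  27.5  34.5]
px [202. 213.] area width 12.1 t 14 [601.3 367.8 106.4  13.6   2.8]
px [184. 267.] area width 37.4 t 38 [456.6 404.6 110.1  39.5  31.1]
turn [-0.0009  0.0023 -0.7064] then shift [ 0.2074 -0.1761 -0.0003] | shift before turn [ 0.0435 -0.2686 -0.0003]
```

```bash
python3 -m pendant '0 0 0 0 0 -0.1413;0 0 0 0 0 -0.1413;0 0 0 0 0 -0.1413;0 0 0 0 0 -0.1413;0 0 0 0 0 -0.1413;0.026 -0.022 0 0 0 0;0.026 -0.022 0 0 0 0;0.026 -0.022 0 0 0 0;0.026 -0.022 0 0 0 0;0.026 -0.022 0 0 0 0;0.026 -0.022 0 0 0 0;0.026 -0.022 0 0 0 0' -0.2;python3 -m pendant '0.026 -0.022 0 0 0 0;0 0 0 0 0 0;0 0 0 0 0 0' ;  python3 - <<'E'
from h import *
st();go(599.6,255.2,7,34.6)
c=wl(26,rows=(150,180,210,240))
E
```

```text
t: 37.35
eef_pos: [591.3, 223.5, 119.0]
tool_rot: [-3.14, 0.003, 0.604]
ft_force: [0.4, -0.9, -0.1]
finger_gap: 53.1
finger_force: 0.0
t: 37.72
eef_pos: [600.2, 254.3, 119.3]
tool_rot: [-3.141, 0.003, 0.604]
ft_force: [-0.1, -0.4, 0.4]
finger_gap: 52.6
finger_force: 0.0
t37.7 [600.2 254.3 119.3] [-179.97    0.18   34.58] gap52.6 f0.0 [-0.1 -0.4  0.4] gauge xy [-27.8 242.8]
turn [-0.0005  0.0031 -0.0003] then shift [ 0.     -0.0011  0.1123] | shift before turn [ 0.0004 -0.001   0.1123]
150 [138.9 172.  294.8 339.6]
150 [642.1 287.4] w 25.6
180 [123.9 156.2 295.4 339.1]
180 [627.9 277.6] w 25.6
210 [128.8 137.  295.6 338.6]
210 [613.  267.5] w 25.7
240 [296.2 338.1]
240 [597.4 256.8] w 25.7
yaw 34.32
```

```bash
python3 -m pendant '0 -0.0035 0.03 0 0 0.004;0 0 0.03 0 0 0;0 0 0.03 0 0 0;0 0 0.022 0 0 0;0 0 0 0 0 0;0 0 0 0 0 0';  python3 -m pendant '0 0 0 0 0 0;0 0 0 0 0 0;0 0 0 0 0 0;0 0 0 0 0 0' 1; python3 -c "
from h import *
st()"; python3 -m pendant '0 0 -0.03 0 0 0;0 0 -0.03 0 0 0;0 0 0 0 0 0';  python3 -c "
from h import *
st(); gg(-100,26,50)"
```

```text
t: 38.52
eef_pos: [599.4, 258.6, 9.7]
tool_rot: [-3.141, -0.001, 0.6]
ft_force: [0.1, -0.0, 0.4]
finger_gap: 53.1
finger_force: 0.0
t: 39.02
eef_pos: [599.0, 258.5, 9.2]
tool_rot: [-3.141, 0.0, 0.6]
ft_force: [-1.1, -1.2, 4.0]
finger_gap: 25.6
finger_force: 30.0
t39.0 [599.  258.5   9.2] [-179.97    0.     34.38] gap25.6 f30.0 [-1.1 -1.2  4. ] gauge xy [-29.4 246.9]
t: 39.4
eef_pos: [600.1, 259.3, 70.5]
tool_rot: [-3.141, -0.003, 0.6]
ft_force: [0.1, 0.4, -2.9]
finger_gap: 25.5
finger_force: 30.0
t39.4 [600.1 259.3  70.5] [-179.97   -0.19   34.37] gap25.5 f30.0 [ 0.1  0.4 -2.9] gauge xy [-28.5 247.8]
turn [-0.0016 -0.0031  0.7026] then shift [-0.0715  0.2218  0.0205] | shift before turn [-0.198   0.1231  0.0198]
```

```bash
python3 -m pendant '-0.02 0 0 0 0 0;-0.02 0 0 0 0 0;0 0 0 0 0 0.1405;0 0 0 0 0 0.1405;0 0 0 0 0 0.1405;0 0 0 0 0 0.1405;0 0 0 0 0 0.1405;0 0 0 0 0 0;0 0 0 0 0 0';python3 -c "
from h import *
st(); gg(-100,24,45)"
```

```text
t: 40.52
eef_pos: [565.2, 235.7, 67.9]
tool_rot: [3.141, 0.002, -0.1]
ft_force: [-0.3, 0.4, -1.6]
finger_gap: 25.7
finger_force: 30.0
t40.5 [565.2 235.7  67.9] [ 1.7998e+02  1.2000e-01 -5.7100e+00] gap25.7 f30.0 [-0.3  0.4 -1.6] gauge xy [-60.7 220.7]
turn [0.0004 0.0021 0.003 ] then shift [-0.0393  0.1967  0.0229] | shift before turn [-0.0398  0.1966  0.023 ]
```

```bash
python3 -m pendant '-0.02 0.0 0 0 0 0.003;-0.02 0.03 0 0 0 0;0 0.034 0 0 0 0;0 0.034 0 0 0 0;0 0.034 0 0 0 0;0 0.034 0 0 0 0;0 0.031 0.018 0 0 0;0 0 0.015 0 0 0;0 0 0 0 0 0;0 0 0 0 0 0';python3 - <<'E'
from h import *
st(); gg(-98,24,34.7)
c=shot('wrist'); tilt(c,26,51.5,(80,100,140,180,220,260))
E
```

```text
t: 41.78
eef_pos: [505.6, 45.7, 36.0]
tool_rot: [-3.14, 0.0, -0.103]
ft_force: [0.9, 0.3, -1.0]
finger_gap: 25.8
finger_force: 30.0
t41.8 [505.6  45.7  36. ] [-1.7992e+02  3.0000e-02 -5.9100e+00] gap25.8 f30.0 [ 0.9  0.3 -1. ] gauge xy [-100.6   25.6]
turn [-0.0014  0.0005 -0.0005] then shift [0.0026 0.0016 0.0013] | shift before turn [0.0026 0.0016 0.0013]
80 []
100 []
140 w 25.74 z~50.2 at z0 [-33.8  24.8]
180 w 25.78 z~50.4 at z0 [-46.2  24.9]
220 w 25.72 z~50.1 at z0 [-59.4  24.9]
260 w 25.76 z~50.3 at z0 [-73.5  25.1]
```

```bash
python3 -m pendant '0.01 0.001 0.0013 0 0 -0.004;0.01 0 0 0 0 0;0.008 0 0 0 0 0;0.008 0 0 0 0 0;0.008 0 0 0 0 0;0 0 0 0 0 0';  python3 -m pendant '0.01 0 0 0 0 0;0.01 0 0 0 0 0;0.01 0 0 0 0 0;0.01 0 0 0 0 0;0 0 0 0 0 0' ; python3 -c "
from h import *
st()"
```

```text
t: 42.58
eef_pos: [549.8, 38.8, 34.4]
tool_rot: [-3.141, 0.0, -0.102]
ft_force: [0.3, 1.1, -1.3]
finger_gap: 25.6
finger_force: 30.0
t: 43.2
eef_pos: [589.8, 34.5, 34.4]
tool_rot: [-3.141, -0.0, -0.102]
ft_force: [-0.4, 0.6, -2.0]
finger_gap: 25.4
finger_force: 30.0
t43.2 [589.8  34.5  34.4] [-1.7996e+02 -1.0000e-02 -5.8500e+00] gap25.4 f30.0 [-0.4  0.6 -2. ] gauge xy [-15.7  23.1]
```

```bash
python3 -m pendant '0.002 0 0.001 0 0 0;0 0 0 0 0 0' ; python3 -m pendant '0 0 0 0 0 0;0 0 0 0 0 0;-0.02 0 0 0 0 0;-0.02 0 0 0 0 0;-0.02 0 0 0 0 0;0 0 0.002 0 0 0' -0.05; python3 -m pendant '0 0 0 0 0 0;0 0 0 0 0 0;0 0 0 0 0 0;0 0 0 0 0 0;0 0 0 0 0 0' 1; python3 -m pendant '0.006 0 0 0 0 0;0.006 0 0 0 0 0;0.006 0 0 0 0 0;0 0 0 0 0 0' ; python3 -c "
from h import *
st()"
```

```text
t: 43.45
eef_pos: [590.5, 34.4, 33.3]
tool_rot: [-3.141, 0.001, -0.101]
ft_force: [0.4, 0.1, -1.8]
finger_gap: 25.9
finger_force: 30.0
t: 44.2
eef_pos: [529.9, 40.5, 31.4]
tool_rot: [3.142, 0.002, -0.101]
ft_force: [0.7, -0.2, -0.2]
finger_gap: 46.3
finger_force: 0.0
t: 44.82
eef_pos: [531.0, 40.5, 31.4]
tool_rot: [-3.141, 0.001, -0.102]
ft_force: [-0.0, -0.8, 0.1]
finger_gap: 0.6
finger_force: 0.0
t: 45.32
eef_pos: [549.7, 38.6, 31.4]
tool_rot: [-3.141, 0.0, -0.102]
ft_force: [0.5, 0.2, -0.3]
finger_gap: 0.1
finger_force: 0.0
t45.3 [549.7  38.6  31.4] [-179.96    0.     -5.83] gap0.1 f0.0 [ 0.5  0.2 -0.3] gauge xy [-56.   23.1]
```

```bash
python3 -m pendant '0.007 0 0 0 0 0;0.007 0 0 0 0 0;0.007 0 0 0 0 0;0 0 0 0 0 0';python3 -m pendant '0.007 0 0 0 0 0;0.007 0 0 0 0 0;0.006 0 0 0 0 0;0 0 0 0 0 0';python3 -m pendant '0.002 0 0 0 0 0;0.002 0 0 0 0 0;0 0 0 0 0 0'; python3 -c "
from h import *
st()"
```

```text
t: 45.82
eef_pos: [570.7, 36.5, 31.4]
tool_rot: [-3.141, -0.0, -0.102]
ft_force: [-0.8, -0.6, -0.3]
finger_gap: 0.4
finger_force: 0.0
t: 46.32
eef_pos: [590.5, 34.5, 31.4]
tool_rot: [-3.141, -0.0, -0.102]
ft_force: [-0.6, -0.6, 0.3]
finger_gap: 0.2
finger_force: 0.0
t: 46.7
eef_pos: [593.7, 34.2, 31.3]
tool_rot: [-3.141, 0.001, -0.101]
ft_force: [0.0, 0.2, 1.1]
finger_gap: 0.1
finger_force: 0.2
t46.7 [593.7  34.2  31.3] [-1.7998e+02  5.0000e-02 -5.8100e+00] gap0.1 f0.2 [0.  0.2 1.1] gauge xy [-11.7  23.2]
```

```bash
python3 -m pendant '-0.03 0 0 0 0 0;-0.03 0 -0.02 0 0 0;0 0 -0.035 0 0 0;0 0 -0.035 0 0 0;0 0 0 0 0 0;0 0 0 0 0 0'; python3 -c "
from h import *
st();look(); go(576,366.6,120,2.8)"
```

```text
t: 47.45
eef_pos: [533.7, 40.0, 120.9]
tool_rot: [-3.141, 0.001, -0.102]
ft_force: [0.6, 0.4, 0.3]
finger_gap: 0.4
finger_force: 0.0
t47.5 [533.7  40.  120.9] [-1.7999e+02  7.0000e-02 -5.8200e+00] gap0.4 f0.0 [0.6 0.4 0.3] gauge xy [-72.   22.8]
px [202. 213.] area width 12.2 t 14 [601.3 367.8 106.4  13.6   2.8]
px [184. 267.] area width 37.5 t 38 [456.6 404.6 110.   39.2  30.9]
turn [-0.0002  0.0023 -0.1504] then shift [ 0.0585 -0.3241  0.0005] | shift before turn [ 0.0093 -0.3292  0.0004]
```

```bash
python3 -m pendant '0 0 0 0 0 -0.075;0 0 0 0 0 -0.075;0.0058 -0.0324 0 0 0 0;0.0058 -0.0324 0 0 0 0;0.0058 -0.0324 0 0 0 0;0.0058 -0.0324 0 0 0 0;0.0058 -0.0324 0 0 0 0;0.0058 -0.0324 0 0 0 0;0.0058 -0.0324 0 0 0 0;0.0058 -0.0324 0 0 0 0;0.0058 -0.0324 0 0 0 0;0.0058 -0.0324 0 0 0 0' 0;python3 -m pendant '0 0 0 0 0 0;0 0 0 0 0 0' ;  python3 - <<'E'
from h import *
st();go(576,366.6,5,2.8)
c=wl(14,rows=(150,180,210,240))
E
```

```text
t: 49.0
eef_pos: [575.6, 367.2, 119.6]
tool_rot: [3.141, 0.003, 0.049]
ft_force: [0.6, -1.1, -0.1]
finger_gap: 44.3
finger_force: 0.0
t: 49.25
eef_pos: [575.8, 365.2, 120.0]
tool_rot: [3.14, 0.003, 0.048]
ft_force: [0.1, -1.0, -0.1]
finger_gap: 44.0
finger_force: 0.0
t49.2 [575.8 365.2 120. ] [1.7991e+02 1.5000e-01 2.7600e+00] gap44.0 f0.0 [ 0.1 -1.  -0.1] gauge xy [-63.4 350.7]
turn [ 0.0016  0.0026 -0.0007] then shift [ 0.0002 -0.0014  0.115 ] | shift before turn [ 0.0005 -0.0015  0.115 ]
150 [306.9 329.5]
180 [306.7 329.1]
210 [306.7 328.3]
240 [306.5 327.5]
```

```bash
python3 -m pendant '0 -0.0026 0.03 0 0 0.015;0 0 0.03 0 0 0;0 0 0.03 0 0 0;0 0 0.0265 0 0 0;0 0 0 0 0 0;0 0 0 0 0 0';  python3 -m pendant '0 0 0 0 0 0;0 0 0 0 0 0;0 0 0 0 0 0;0 0 0 0 0 0' 1; python3 -c "
from h import *
st()"; python3 -m pendant '0 0 -0.03 0 0 0;0 0 -0.03 0 0 0;0 0 0 0 0 0';  python3 -c "
from h import *
st(); gg(-108,-72,50)"
```

```text
t: 50.05
eef_pos: [576.5, 368.4, 5.5]
tool_rot: [-3.141, 0.001, 0.033]
ft_force: [-0.1, -0.2, 0.1]
finger_gap: 44.1
finger_force: 0.0
t: 50.55
eef_pos: [576.1, 369.3, 5.3]
tool_rot: [-3.141, 0.001, 0.034]
ft_force: [0.1, -0.0, 2.9]
finger_gap: 13.7
finger_force: 30.0
t50.5 [576.1 369.3   5.3] [-1.7997e+02  4.0000e-02  1.9200e+00] gap13.7 f30.0 [ 0.1 -0.   2.9] gauge xy [-63.6 354.7]
t: 50.92
eef_pos: [577.6, 370.4, 67.4]
tool_rot: [-3.138, -0.003, 0.033]
ft_force: [0.1, -0.3, -0.4]
finger_gap: 13.4
finger_force: 30.0
t50.9 [577.6 370.4  67.4] [-1.7982e+02 -1.7000e-01  1.9100e+00] gap13.4 f30.0 [ 0.1 -0.3 -0.4] gauge xy [-62.2 356. ]
turn [-0.0033 -0.0027  0.136 ] then shift [-0.0458  0.428   0.0174] | shift before turn [-0.1034  0.4179  0.0158]
```

```bash
python3 -m pendant '-0.023 0 0 0 0 0.068;-0.023 0 0 0 0 0.068;0 0.035 0 0 0 0;0 0.035 0 0 0 0;0 0.035 0 0 0 0;0 0.035 0 0 0 0;0 0.035 0 0 0 0;0 0.035 0 0 0 0;0 0.035 0 0 0 0;0 0.035 0 0 0 0;0 0.035 0 0 0 0;0 0.035 0 0 0 0'; python3 -m pendant '0 0.035 0 0 0 0;0 0.035 0 0 0 0;0 0.008 0.017 0 0 0;0 0 0.017 0 0 0;0 0 0 0 0 0;0 0 0 0 0 0'
python3 - <<'E'
from h import *
st(); gg(-105,-72,30.8)
c=shot('wrist'); tilt(c,14,39.5,(80,100,140,180,220,260))
E
```

```text
t: 52.42
eef_pos: [493.3, 19.9, 63.9]
tool_rot: [-3.141, 0.003, -0.102]
ft_force: [-0.0, -0.7, -0.3]
finger_gap: 13.7
finger_force: 30.0
t: 53.18
eef_pos: [486.4, -54.9, 30.6]
tool_rot: [-3.141, 0.001, -0.1]
ft_force: [0.5, 0.4, 0.2]
finger_gap: 13.6
finger_force: 30.0
t53.2 [486.4 -54.9  30.6] [-1.7994e+02  8.0000e-02 -5.7400e+00] gap13.6 f30.0 [0.5 0.4 0.2] gauge xy [-109.4  -76.4]
turn [-0.001   0.0014  0.0025] then shift [ 0.0044 -0.0044 -0.0002] | shift before turn [ 0.0044 -0.0044 -0.0002]
80 []
100 []
140 w 13.60 z~35.5 at z0 [-43.1 -77. ]
180 w 13.65 z~36.0 at z0 [-56.1 -77. ]
220 w 13.63 z~35.7 at z0 [-70.  -76.9]
260 w 13.60 z~35.5 at z0 [-84.8 -76.9]
```

```bash
python3 -m pendant '0.01 -0.0046 0 0 0 0;0 0 0 0 0 0;0 0 0 0 0 0'; python3 -c "
from h import *
st()"; python3 -m pendant '0.008 0 0 0 0 0;0.008 0 0 0 0 0;0.008 0 0 0 0 0;0.008 0 0 0 0 0;0 0 0 0 0 0';python3 -c "
from h import *
st()"
```

```text
t: 53.6
eef_pos: [496.9, -52.9, 31.0]
tool_rot: [-3.141, 0.001, -0.102]
ft_force: [0.2, 0.2, -0.9]
finger_gap: 13.9
finger_force: 30.0
t53.6 [496.9 -52.9  31. ] [-1.7998e+02  4.0000e-02 -5.8700e+00] gap13.9 f30.0 [ 0.2  0.2 -0.9] gauge xy [-99.2 -73.3]
t: 54.22
eef_pos: [529.5, -56.0, 30.9]
tool_rot: [-3.141, -0.0, -0.102]
ft_force: [1.0, 1.4, 0.2]
finger_gap: 13.4
finger_force: 30.0
t54.2 [529.5 -56.   30.9] [-1.7995e+02 -1.0000e-02 -5.8600e+00] gap13.4 f30.0 [1.  1.4 0.2] gauge xy [-66.3 -73.1]
```

```bash
python3 -m pendant '0.008 -0.0006 0 0 0 0;0.01 0 0 0 0 0;0.01 0 0 0 0 0;0.01 0 0 0 0 0;0.01 0 0 0 0 0;0 0 0 0 0 0'; python3 -c "
from h import *
st()"
```

```text
t: 54.98
eef_pos: [577.4, -60.8, 30.9]
tool_rot: [-3.141, -0.0, -0.103]
ft_force: [0.4, 1.7, -0.7]
finger_gap: 13.5
finger_force: 30.0
t55.0 [577.4 -60.8  30.9] [-1.7998e+02 -1.0000e-02 -5.8900e+00] gap13.5 f30.0 [ 0.4  1.7 -0.7] gauge xy [-18.2 -72.9]
```

```bash
python3 -m pendant '0 0 0.001 0 0 0;0 0 0 0 0 0;-0.018 0 0 0 0 0;-0.018 0 0 0 0 0;-0.018 0 0 0 0 0;0 0 0.0035 0 0 0' 0.2; python3 -m pendant '0 0 0 0 0 0;0 0 0 0 0 0;0 0 0 0 0 0;0 0 0 0 0 0' 1; python3 -m pendant '0.006 0 0 0 0 0;0.006 0 0 0 0 0;0.006 0 0 0 0 0;0 0 0 0 0 0' ; python3 -c "
from h import *
st()"
```

```text
t: 55.72
eef_pos: [521.6, -55.0, 26.4]
tool_rot: [3.142, 0.002, -0.102]
ft_force: [0.6, -0.6, 0.1]
finger_gap: 35.6
finger_force: 0.0
t: 56.22
eef_pos: [522.9, -55.0, 26.3]
tool_rot: [-3.141, 0.001, -0.103]
ft_force: [0.5, -0.2, 0.3]
finger_gap: 0.4
finger_force: 0.0
t: 56.72
eef_pos: [541.2, -56.8, 26.3]
tool_rot: [-3.141, 0.0, -0.103]
ft_force: [-0.5, -0.7, 0.4]
finger_gap: 0.3
finger_force: 0.0
t56.7 [541.2 -56.8  26.3] [-1.7997e+02  2.0000e-02 -5.8700e+00] gap0.3 f0.0 [-0.5 -0.7  0.4] gauge xy [-54.7 -72.7]
```

```bash
python3 -m pendant '0.007 0 0 0 0 0;0.007 0 0 0 0 0;0.007 0 0 0 0 0;0 0 0 0 0 0';python3 -m pendant '0.007 0 0 0 0 0;0.007 0 0 0 0 0;0.005 0 0 0 0 0;0 0 0 0 0 0';python3 -m pendant '0.002 0 0 0 0 0;0.001 0 0 0 0 0;0 0 0 0 0 0'; python3 -c "
from h import *
st()"
```

```text
t: 57.22
eef_pos: [562.3, -59.0, 26.4]
tool_rot: [-3.141, 0.0, -0.103]
ft_force: [0.5, 0.3, 0.6]
finger_gap: 0.5
finger_force: 0.0
t: 57.72
eef_pos: [580.9, -60.9, 26.3]
tool_rot: [-3.141, 0.0, -0.103]
ft_force: [0.5, 0.1, 0.4]
finger_gap: 0.1
finger_force: 0.0
t: 58.1
eef_pos: [583.3, -61.3, 26.3]
tool_rot: [-3.141, 0.001, -0.103]
ft_force: [0.5, -0.4, 0.5]
finger_gap: 0.7
finger_force: 0.1
t58.1 [583.3 -61.3  26.3] [-1.7998e+02  5.0000e-02 -5.8800e+00] gap0.7 f0.1 [ 0.5 -0.4  0.5] gauge xy [-12.3 -72.8]
```

```bash
python3 -m pendant '0.0015 0 0 0 0 0;0 0 0 0 0 0;-0.03 0 0 0 0 0;-0.03 0 -0.02 0 0 0;0 0 -0.035 0 0 0;0 -0.03 -0.035 0 0 0;0 -0.03 0 0 0 0;0 -0.03 0 0 0 0;0 0 0 0 0 0;0 0 0 0 0 0'
python3 - <<'E'
from h import *
st();look(); go(456,405,130,31)
c=shot('top')
for d in cut_out('top','tray')[:1]: print(d['bbox'],rect(c,d['mask'],30),rect(c,d['mask'],0))
E
```

```text
t: 59.35
eef_pos: [534.3, 33.1, 116.2]
tool_rot: [3.141, 0.001, -0.103]
ft_force: [-0.2, -1.2, -0.1]
finger_gap: 0.4
finger_force: 0.0
t59.4 [534.3  33.1 116.2] [ 1.7997e+02  6.0000e-02 -5.9100e+00] gap0.4 f0.0 [-0.2 -1.2 -0.1] gauge xy [-70.7  16. ]
px [184. 267.] area width 37.4 t 38 [456.7 404.5 110.   39.4  30.9]
turn [ 2.000e-04  1.400e-03 -6.451e-01] then shift [ 0.1247 -0.3595 -0.0138] | shift before turn [-0.1165 -0.3622 -0.0139]
[395.7, 189.2, 443.3, 253.5] [ 586.1 -207.1  163.5  120.8    3.6] [ 591.  -213.2  167.5  123.7    3.6]
```

```bash
python3 -m pendant '0 0 -0.014 0 0 -0.129;0 0 0 0 0 -0.129;0 0 0 0 0 -0.129;0 0 0 0 0 -0.129;0 0 0 0 0 -0.129;0.011 -0.0327 0 0 0 0;0.011 -0.0327 0 0 0 0;0.011 -0.0327 0 0 0 0;0.011 -0.0327 0 0 0 0;0.011 -0.0327 0 0 0 0;0.011 -0.0327 0 0 0 0;0.011 -0.0327 0 0 0 0' -0.65;python3 -m pendant '0.011 -0.0327 0 0 0 0;0.012 -0.0327 0 0 0 0;0.012 -0.0327 0 0 0 0;0.012 -0.0327 0 0 0 0;0 0 0 0 0 0;0 0 0 0 0 0' ;  python3 - <<'E'
from h import *
st();go(456,405,7,31)
c=wl(38,rows=(150,180,210,240))
E
```

```text
t: 61.0
eef_pos: [482.4, 270.0, 130.4]
tool_rot: [-3.141, 0.001, 0.541]
ft_force: [0.2, -0.2, -0.6]
finger_gap: 72.5
finger_force: 0.0
t: 61.75
eef_pos: [455.7, 404.6, 130.2]
tool_rot: [3.141, 0.001, 0.541]
ft_force: [0.8, -0.5, -0.4]
finger_gap: 73.1
finger_force: 0.0
t61.8 [455.7 404.6 130.2] [1.7997e+02 8.0000e-02 3.1000e+01] gap73.1 f0.0 [ 0.8 -0.5 -0.4] gauge xy [-187.   377.5]
turn [ 0.0005  0.0014 -0.    ] then shift [ 0.0005 -0.0002  0.1232] | shift before turn [ 0.0007 -0.0002  0.1232]
150 [289.2 350.8]
150 [500.7 433.5] w 35.1
180 [287.6 352.1]
180 [485.9 424.8] w 37.6
210 [288.4 351.4]
210 [470.6 415.5] w 37.6
240 [289.2 350.9]
240 [454.5 405.8] w 37.7
yaw 30.95
```

```bash
python3 -m pendant '0 -0.0008 0.03 0 0 0;0 0 0.03 0 0 0;0 0 0.03 0 0 0;0 0 0.033 0 0 0;0 0 0 0 0 0;0 0 0 0 0 0';  python3 -m pendant '0 0 0 0 0 0;0 0 0 0 0 0;0 0 0 0 0 0;0 0 0 0 0 0' 1; python3 -c "
from h import *
st()"; python3 -m pendant '0 0 -0.03 0 0 0;0 0 -0.03 0 0 0;0 0 -0.03 0 0 0;0 0 0 0 0 0;0 0 0 0 0 0';  python3 -c "
from h import *
st(); go(588,-209,90,3.6)"
```

```text
t: 62.55
eef_pos: [455.3, 406.8, 8.7]
tool_rot: [-3.141, -0.001, 0.541]
ft_force: [0.6, -0.7, 0.6]
finger_gap: 72.8
finger_force: 0.0
t: 63.05
eef_pos: [454.7, 406.8, 7.9]
tool_rot: [-3.141, 0.0, 0.542]
ft_force: [-0.8, -1.4, 3.2]
finger_gap: 37.9
finger_force: 30.0
t63.0 [454.7 406.8   7.9] [-1.7998e+02  2.0000e-02  3.1080e+01] gap37.9 f30.0 [-0.8 -1.4  3.2] gauge xy [-188.2  379.6]
t: 63.68
eef_pos: [453.8, 406.1, 96.1]
tool_rot: [-3.141, 0.003, 0.542]
ft_force: [0.1, 0.4, -3.4]
finger_gap: 37.6
finger_force: 30.0
t63.7 [453.8 406.1  96.1] [-1.7999e+02  1.5000e-01  3.1080e+01] gap37.6 f30.0 [ 0.1  0.4 -3.4] gauge xy [-189.   378.8]
turn [0.0005 0.0027 0.4797] then shift [0.0953 0.6223 0.0061] | shift before turn [-0.2026  0.596   0.0066]
```

```bash
python3 -m pendant '0 0 0 0 0 0.12;0 0 0 0 0 0.12;0 0 0 0 0 0.12;0 0 0 0 0 0.12;0 0.035 0 0 0 0;0 0.035 0 0 0 0;0 0.035 0 0 0 0;0 0.035 0 0 0 0;0 0.035 0 0 0 0;0 0.035 0 0 0 0;0 0.035 0 0 0 0;0 0.035 0 0 0 0';python3 -m pendant '0 0.035 0 0 0 0;0 0.035 0 0 0 0;0 0.035 0 0 0 0;0 0.035 0 0 0 0;0 0.035 0 0 0 0;0 0.035 0 0 0 0;0.025 0.035 0 0 0 0;0.025 0.035 0 0 0 0;0.025 0.035 0 0 0 0;0.02 0.027 0 0 0 0;0 0 0 0 0 0;0 0 0 0 0 0';  python3 - <<'E'
from h import *
st(); go(588,-209,14,3.6)
shot('wrist','w7.png')
E
```

```text
t: 65.18
eef_pos: [470.8, 126.1, 96.0]
tool_rot: [-3.142, 0.003, 0.063]
ft_force: [0.6, -0.7, -4.0]
finger_gap: 38.1
finger_force: 30.0
t: 66.68
eef_pos: [586.7, -206.6, 95.6]
tool_rot: [-3.139, 0.004, 0.063]
ft_force: [-0.7, -0.1, -3.7]
finger_gap: 37.7
finger_force: 30.0
t66.7 [ 586.7 -206.6   95.6] [-179.87    0.22    3.62] gap37.7 f30.0 [-0.7 -0.1 -3.7] gauge xy [   6.  -217.1]
turn [-0.0023  0.0039  0.0004] then shift [0.0012 0.0025 0.0816] | shift before turn [0.0015 0.0026 0.0815]
```

View pics/w7.png

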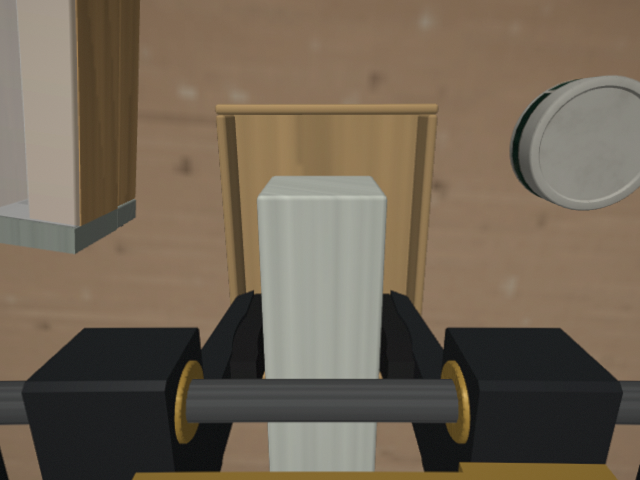

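Wrist view: the bar is centred over the tray (tray rim x 218–437, bar centre x 322). I lower it and release.

```bash
python3 -m pendant '0 0.002 0.027 0 0 0;0 0 0.027 0 0 0;0 0 0.02 0 0 0;0 0 0.006 0 0 0;0 0 0 0 0 0'; python3 -c "
from h import *
st()"; python3 -m pendant '0 0 0 0 0 0;0 0 0 0 0 0;0 0 0 0 0 0' -0.15; python3 -m pendant '0 0 -0.03 0 0 0;0 0 -0.03 0 0 0;0 0 -0.03 0 0 0;0 0 -0.03 0 0 0;-0.03 0 0 0 0 0;-0.035 0 0 0 0 0;-0.035 0 0 0 0 0;0 0 0 0 0 0;0 0 0 0 0 0'
python3 - <<'E'
from h import *
st()
c=shot('wrist'); t=shot('top'); look()
a=c['pixels']; b=cv2.resize(t['pixels'][105:265,225:475],(640,410))
cv2.imwrite('pics/w8.png',cv2.resize(np.vstack([a,b]),None,fx=.67,fy=.67)[:,:,::-1])
E
```

```text
t: 67.35
eef_pos: [588.3, -209.5, 17.3]
tool_rot: [-3.141, 0.001, 0.063]
ft_force: [-0.6, 0.1, -3.6]
finger_gap: 37.6
finger_force: 30.0
t67.3 [ 588.3 -209.5   17.3] [-1.7996e+02  5.0000e-02  3.6100e+00] gap37.6 f30.0 [-0.6  0.1 -3.6] gauge xy [   7.8 -219.8]
t: 67.72
eef_pos: [588.8, -210.0, 18.0]
tool_rot: [3.142, -0.0, 0.062]
ft_force: [0.4, -0.4, -0.8]
finger_gap: 50.4
finger_force: 0.0
t: 68.85
eef_pos: [489.6, -216.2, 137.8]
tool_rot: [-3.142, -0.001, 0.063]
ft_force: [-0.1, 0.4, 0.5]
finger_gap: 50.7
finger_force: 0.0
t68.8 [ 489.6 -216.2  137.8] [-1.80e+02 -5.00e-02  3.59e+00] gap50.7 f0.0 [-0.1  0.4  0.5] gauge xy [ -89.6 -236.5]
```

View pics/w8.png

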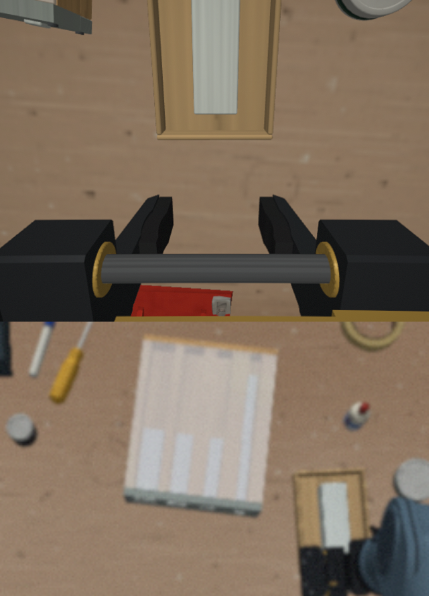

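The wrist view shows the 38 mm bar lying inside the tray. In the top view the 32, 26 and 20 mm bars and both 14 mm bars are in their lanes, with nothing proud of the plate. The tins and the glue bottle have not moved.

```bash
python3 -c "
from h import *
print(finish_job())"
```

```text
the job is handed in; nothing more can be done
None
```

I handed the job in at about 69 s of the 210 s: the 32, 26 and 20 mm bars are in lanes 1–3 and both 14 mm bars are in lane 4 (one was the bar left half-way in the 29 mm hole); the 38 mm bar is in the tray, the tins and bottle stayed put, and the hand-in returned no verdict.

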